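# Clear the darkroom bench

## Task

Clear the darkroom bench: tip the white tray of film canisters out into the yellow bin, so that all of them lie in it, and stand the empty tray back on the bench, clear of the bin and the rest. Gently stand every black developing tank upright and wholly on the crowded blue mat, in free space where it touches neither the things there nor another tank, and leave those things standing where they are.

Things in the scene. Friction and masses are not known exactly. Their poses are not given: they have to be found in the camera images.
- mat: blue rubber draining mat fixed flat on the bench, 290 mm along its x by 380 mm along its y, 4 mm thick; origin at the centre of its underside, on the bench top; some things already stand on it
- bin: open yellow recycling bin fixed on the bench, 180 x 180 mm outside, 5 mm walls, 100 mm tall; origin at the centre of its underside
- tray_grip (a point): centre of the black upright grip of the white pouring tray: a block 12 mm thick (along x), 50 mm wide (y), 40 mm tall. It is midway along the tray, 80 mm above its underside; axes are the tray's. The tray is 66 mm wide (58 inside) and reaches 99 mm to -x and 84 mm to +x of this point; side and +x walls 40 mm tall; 0.2 kg empty; the handle's bridge clears the floor by 49 mm
- tray_lip (a point): middle of the edge of the tray's pouring lip, at its -x end, 97 mm from the grip along -x and 22 mm above the underside. No wall here, only a ramp rising outwards at 30 degrees: the canisters roll along the tray and out over this edge once this end is tipped down by over about 35 degrees (50 is ample; tip slowly, fast ones fly 5 to 10 cm)
- canisterA_c (a point): centre of a black film canister with a grey lid, a closed cylinder 31 mm across and 50 mm long along its own y, about 30 g; at the start it lies across the white tray and can roll along it (may be absent)
- canisterB_c (a point): centre of a black film canister with a grey lid, a closed cylinder 31 mm across and 50 mm long along its own y, about 30 g; at the start it lies across the white tray and can roll along it (may be absent)
- canisterC_c (a point): centre of a black film canister with a grey lid, a closed cylinder 31 mm across and 50 mm long along its own y, about 30 g; at the start it lies across the white tray and can roll along it (may be absent)
- canisterD_c (a point): centre of a black film canister with a grey lid, a closed cylinder 31 mm across and 50 mm long along its own y, about 30 g; at the start it lies across the white tray and can roll along it (may be absent)
- tankA_c (a point): centre, 56 mm above the underside, of a black film developing tank: round body 84 mm across and 70 mm tall, with a red round cap on top in the middle, 36 mm across and 42 mm tall (112 mm in all), by which it is lifted; about 0.25 kg; own z is up (may be absent)
- tankB_c (a point): centre, 56 mm above the underside, of a black film developing tank: round body 84 mm across and 70 mm tall, with a red round cap on top in the middle, 36 mm across and 42 mm tall (112 mm in all), by which it is lifted; about 0.25 kg; own z is up (may be absent)
- tankC_c (a point): centre, 56 mm above the underside, of a black film developing tank: round body 84 mm across and 70 mm tall, with a red round cap on top in the middle, 36 mm across and 42 mm tall (112 mm in all), by which it is lifted; about 0.25 kg; own z is up (may be absent)
- amber_bottle_c (a point): amber glass bottle, round, 68 mm across, 130 mm tall, pale cap; it stands on the mat; this point is on its axis half-way up, 65 mm above its underside (may be absent)
- white_bottle_c (a point): white plastic bottle with a blue cap, round, 72 mm across, 125 mm tall; it stands on the mat; this point is on its axis half-way up, 62.5 mm above its underside (may be absent)
- jar_c (a point): green glass jar, round, 74 mm across, 85 mm tall; it stands on the mat; this point is on its axis half-way up, 42.5 mm above its underside (may be absent)
- tin_c (a point): bare steel tin, round, 72 mm across, 105 mm tall; it stands on the mat; this point is on its axis half-way up, 52.5 mm above its underside (may be absent)
- timer_c (a point): green box-shaped darkroom timer, 55 x 70 mm on plan (x by y, 45 mm from centre to corner), 80 mm tall; it stands on the mat; this point is on its axis half-way up, 40 mm above its underside (may be absent)
- weight_c (a point): round brass print weight with a knob, 70 mm across at the foot, 80 mm tall; it stands on the mat; this point is on its axis half-way up, 40 mm above its underside (may be absent)

How it is judged:
On the way:
1. the tray is tipped by at least 32 degrees over the bin (angle between tray_grip's own z axis and vertical above 0.56 rad and horizontal distance between tray_grip and bin below 0.16 m), for 0.1 s.
At the end, for the whole second after the job is handed in: All canisters lie in the bin. The tray stands on the bench (tilt under 4 degrees), touching none of bin, tanks and things on the mat. Every tank stands at rest on the mat (tilt under 6 degrees, overhang at most 10 mm), touching no other tank and nothing else standing there (x of tankA_c in the frame of mat between -0.113 and 0.113 m and y of tankA_c in the frame of mat between -0.158 and 0.158 m and height (world z) of tankA_c between 0.055 and 0.066 m and angle between each of tankA_c, tankB_c, tankC_c's own z axis and vertical below 0.1 rad and contact force between each of tankA, tankB, tankC, tray and amber_bottle below 0.02 N and contact force between each of tankA, tankB, tankC, tray and white_bottle below 0.02 N and contact force between each of tankA, tankB, tankC, tray and jar below 0.02 N and contact force between each of tankA, tankB, tankC, tray and tin below 0.02 N and contact force between each of tankA, tankB, tankC, tray and timer below 0.02 N and contact force between each of tankA, tankB, tankC, tray and weight below 0.02 N and contact force between each of tankA, tankB, tankC and tray below 0.02 N and contact force between each of tankA, tankB, tankC, tray and bin below 0.02 N and linear speed of each of tankA, tankB, tankC, tray below 0.03 m/s and x of tankB_c in the frame of mat between -0.113 and 0.113 m and y of tankB_c in the frame of mat between -0.158 and 0.158 m and height (world z) of tankB_c between 0.055 and 0.066 m and x of tankC_c in the frame of mat between -0.113 and 0.113 m and y of tankC_c in the frame of mat between -0.158 and 0.158 m and height (world z) of tankC_c between 0.055 and 0.066 m and contact force between tankA and tankB below 0.02 N and contact force between each of tankA, tankB and tankC below 0.02 N and x of canisterA_c in the frame of bin between -0.086 and 0.086 m and y of canisterA_c in the frame of bin between -0.086 and 0.086 m and z of each of canisterA_c, canisterB_c, canisterC_c, canisterD_c in the frame of bin below 0.095 m and x of canisterB_c in the frame of bin between -0.086 and 0.086 m and y of canisterB_c in the frame of bin between -0.086 and 0.086 m and x of canisterC_c in the frame of bin between -0.086 and 0.086 m and y of canisterC_c in the frame of bin between -0.086 and 0.086 m and x of canisterD_c in the frame of bin between -0.086 and 0.086 m and y of canisterD_c in the frame of bin between -0.086 and 0.086 m and angle between tray_grip's own z axis and vertical below 0.08 rad and height (world z) of tray_grip below 0.09 m).
It fails at once if a thing that already stood on the mat is shifted by more than 25 mm or tipped by more than 20 degrees (distance of any of amber_bottle_c, white_bottle_c, jar_c, tin_c, timer_c, weight_c from where it was at the start of the episode above 0.025 m or angle between any of amber_bottle_c, white_bottle_c, jar_c, tin_c, timer_c, weight_c's own z axis and vertical above 0.35 rad).
It fails at once if a developing tank is dropped or slammed on the mat or bench (over 80 N) (contact force between any of tankA, tankB, tankC and mat above 80 N or contact force between any of tankA, tankB, tankC and table above 80 N).
Of amber_bottle, white_bottle, jar, tin, timer, weight only 3 to 4 are there at a start; the rules pass over those that are not, and their reading is None.
Of canisterA, canisterB, canisterC, canisterD only 2 to 4 are there at a start; the rules pass over those that are not, and their reading is None.
Of tankA, tankB, tankC only 2 to 3 are there at a start; the rules pass over those that are not, and their reading is None.
At some moment in a run one of tankA, tankB, tankC may be knocked a few centimetres aside while the robot is not near it.
It also fails if it takes over 200 s, if anything falls off the work surface, if the arm or the gripper's body presses on something with over 40 N, if the wrist force passes 120 N, or if a joint passes its speed limit or range.

## Robot

A 6-joint arm with a two-finger parallel gripper is mounted at the origin on the work surface. World frame = base frame: x ahead of the robot, y to its left, z up, the work surface at z = 0. Lengths are in m, angles in rad, forces in N, time in s.
With the tool pointing down it reaches from about 0.35 to 0.775 m from the base axis. Payload 5.5 kg.
Tool frame: the origin (TCP) lies between the finger pads; the fingertips stand env.nose_length ahead of it and the grasp point (between the pads) lies 8 mm behind it (env.nose_length is the distance from the TCP to the fingertips, in m); z points along the fingers, y is the direction in which the jaws open and shut (so a half turn about z gives the same grasp; the last joint's range is limited). The gripper opens to 85 mm and grips with 20 to 120 N. Pads are 22 mm wide; open, the fingers measure 114 mm over their backs; the gripper's body (76 mm by 85 mm) begins 54 mm behind the grasp point. The pads swing forward as they close: fully open they stand 13 mm farther back than shut.
Start: joints at [0.982, 0.313, 0.046, 1.304, 0, 1.431], TCP at [0.25, 0.518, 0.242] pointing down, gripper open.
Joint ranges: [-2.76, 2.76], [-0.86, 1.69], [-1.03, 1.26], [-2.2, 2.34], [-1.47, 1.5], [-3.14, 3.14]. Speed limits (rad/s): [2.57, 2.57, 3.14, 3.14, 3.14, 3.14].

## Interface

Orientations are given as a unit quaternion [w, x, y, z].
In Python, from workcell import env gives the robot as it stands. The module is installed in compiled form; this text tells all that it offers.
- The arm moves only by the shell command python3 -m creep 'ROWS' [FORCE]. ROWS is a JSON object of lists of equal length, an entry for each row: "hand": the finger opening in mm, from 0 to 85.4; "delta_pos": the shift along the tool's x, y, z scaled (see below), a list of three; "turn": the turn about the tool's z scaled (see below). In form: {"hand": [hand, ...], "delta_pos": [[dx, dy, dz], ...], "turn": [turn, ...]}. A call has exactly 5 rows; each row shifts and turns the commanded pose from where the row before left it, along the tool's axes as they then stand; what a row does not reach is not made up. The controller multiplies each number of a shift by 0.8 m and each number of a turn by 5 degrees. A row lasts 1/12 s, in which the tool goes at most 41.7 mm and 7.16 degrees, less where a joint would pass 70% of its speed; a pose out of reach is approached as far as the arm can. A call with a number of a shift or a turn outside -1 to 1 is refused whole. A call with a gripper value outside its range is refused whole. The fingers move at their own pace and stop on an object; FORCE is the grip in N (left out, the last holds). Time passes only in rows, so rows that do not move let the fingers close, or fill a call up. It gives the time, the measured TCP pose, the force and the opening at its end, in the units of the state.
- env.get_state(): the state, without advancing time (a new reading comes with each control period).
- env.read_camera(name): name is "side" or "top" or "wrist"; returns a dict with "pixels" (480x640x3 uint8, red, green, blue), "depth" (480x640 float32, m along the optical axis (not along the pixel's ray), 0 where there is no reading), "fx", "fy", "cx", "cy" (pixels), "origin" and "orientation" of the camera in the world. Camera axes: x right, y down, z forward; pixel columns grow to the right and rows downward; lengths in m; the calibration is good to about 2 mm. A picture is of the moment at which its call begins.
- env.hand_in(): hands the job in, once; it reports no verdict.
Trained networks look in the newest picture that a camera, given by its name, has taken for a name from the list of things; names that differ only in an ending like _2 or _b are one class to them, and where a whole thing is asked for, a point or a joint stands for the part that bears it (a point fixed in the world has none). Each returns a list of dicts, best first, with "score" (0 to 1); they miss things now and then, are a little off and sometimes report something else, mostly with a low value. They report only what shows in the picture. A call takes as long as a camera call.
- env.find_in(camera, target): "location" ([row, column] in pixels, amid what is visible of it).
- env.pinpoint(camera, target): "location" ([row, column] in pixels: a listed point, or the origin of a listed thing).
The state is a dict: "clock": time; "joint_pos": joint angles; "qvel": joint speeds; "tau": joint torques, N m; "tcp_pos": TCP position; "orientation": TCP orientation; "wrist_force": force on the tool from outside, world axes, zero at the start; "ft_torque": the same for the moment, N m; "finger_gap": finger opening in m.
Only numpy, scipy, OpenCV 4.12 (cv2) and the standard library are available. Lean on these libraries where they do the work, as an engineer would, in place of code of your own. Each camera call takes 0.05 s, during which the arm holds its last target.

## Working session

There is one attempt and no reset: what is moved stays moved. The work goes in short steps, Python scripts to look and compute and a shell command to move; the robot and the scene stay as the last step left them, time stands still between calls to the robot, and variables do not carry over. Pictures are saved under pics/ and viewed, and the job is handed in when it is done.

```bash
mkdir -p pics; cat > h.py <<'E'
import numpy as np, cv2
from workcell import env
from scipy.spatial.transform import Rotation as R
def rot(q): return R.from_quat([q[1],q[2],q[3],q[0]])
def px2w(c,r,col,d=None):
    if d is None: d=c["depth"][int(round(r)),int(round(col))]
    p=np.array([(col-c["cx"])/c["fx"]*d,(r-c["cy"])/c["fy"]*d,d])
    return rot(c["orientation"]).apply(p)+np.array(c["origin"])
def ray(c,r,col):
    p=np.array([(col-c["cx"])/c["fx"],(r-c["cy"])/c["fy"],1.])
    return np.array(c["origin"]),rot(c["orientation"]).apply(p)
def atz(c,r,col,z):
    o,d=ray(c,r,col); return o+d*(z-o[2])/d[2]
def w2px(c,p):
    q=rot(c["orientation"]).inv().apply(np.array(p)-np.array(c["origin"]))
    return q[1]/q[2]*c["fy"]+c["cy"], q[0]/q[2]*c["fx"]+c["cx"]
def save(c,n): cv2.imwrite(f"pics/{n}.png",c["pixels"][:,:,::-1])
E
python3 - <<'E'
from h import *
s=env.get_state()
for k,v in s.items(): print(k,np.round(v,4))
print(env.nose_length, rot(s["orientation"]).as_matrix().round(3))
for n in ["top","side","wrist"]:
    c=env.read_camera(n); save(c,n+"0"); print(n,c["fx"],c["cx"],c["cy"],np.round(c["origin"],3),rot(c["orientation"]).as_matrix().round(3).tolist())
    np.savez(f"cam_{n}0.npz",**c)
    for t in ["mat","bin","tray_grip","tray_lip","canisterA_c","tankA_c","amber_bottle_c","white_bottle_c","jar_c","tin_c","timer_c","weight_c"]:
        print("  ",t,[(np.round(x["location"]).astype(int).tolist(),round(x["score"],2)) for x in env.pinpoint(n,t)[:5]])
E
```

```text
clock 0.0
joint_pos [ 0.9824  0.314   0.045   1.3036 -0.      1.4312]
qvel [-0.     -0.0013  0.0003 -0.001  -0.0005  0.0006]
tau [ 1.30000e-03 -4.80628e+01  2.98534e+01  1.93000e-02  0.00000e+00
 -0.00000e+00]
tcp_pos [0.2492 0.5176 0.2414]
orientation [-3.000e-04  2.225e-01  9.749e-01 -9.000e-04]
wrist_force [-0.3444 -0.2652 -0.9981]
ft_torque [0.0098 0.0419 0.0098]
finger_gap 0.0853
0.011 [[-0.901  0.434 -0.001]
 [ 0.434  0.901 -0.002]
 [ 0.    -0.002 -1.   ]]
top 495.890256155227 323.73288157729075 233.69826701175214 [ 0.291 -0.004  1.245] [[-0.028, -0.98, 0.195], [-1.0, 0.029, 0.002], [-0.008, -0.194, -0.981]]
   mat [([232, 309], 0.94)]
   bin [([290, 451], 0.98)]
   tray_grip [([201, 456], 0.79)]
   tray_lip [([198, 482], 0.79), ([269, 295], 0.17)]
   canisterA_c [([212, 427], 0.61)]
   tankA_c [([295, 197], 0.68)]
   amber_bottle_c [([268, 300], 0.86), ([205, 451], 0.16)]
   white_bottle_c [([191, 298], 0.83), ([197, 482], 0.48)]
   jar_c [([191, 350], 0.83)]
   tin_c []
   timer_c []
   weight_c [([221, 198], 0.6), ([206, 451], 0.31)]
side 538.2821481675517 315.28621304066473
[... 239 characters left out ...]
[375, 442], 0.71)]
   canisterA_c [([324, 384], 0.76)]
   tankA_c []
   amber_bottle_c [([232, 264], 0.61), ([219, 345], 0.48), ([256, 313], 0.17)]
   white_bottle_c [([220, 345], 0.72)]
   jar_c [([253, 368], 0.96)]
   tin_c [([220, 344], 0.74)]
   timer_c [([169, 245], 0.4)]
   weight_c [([346, 406], 0.75), ([181, 283], 0.57)]
wrist 363.96453558676916 318.98627521474504 239.28176991421668 [0.176 0.553 0.373] [[0.433, 0.855, 0.286], [0.901, -0.411, -0.137], [0.001, 0.317, -0.948]]
   mat []
   bin []
   tray_grip []
   tray_lip []
   canisterA_c []
   tankA_c [([407, 199], 0.77)]
   amber_bottle_c []
   white_bottle_c []
   jar_c []
   tin_c [([408, 200], 0.36)]
   timer_c []
   weight_c []
```

View pics/top0.png

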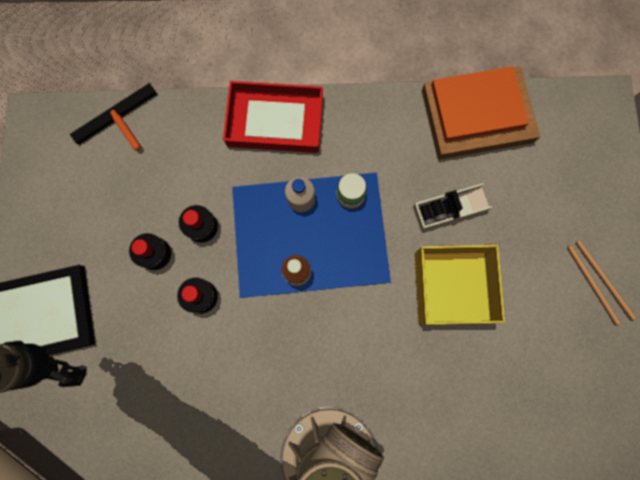

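View pics/side0.png

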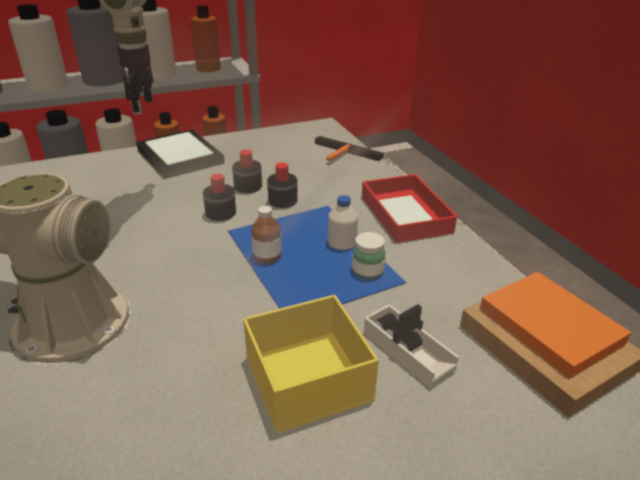

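View pics/wrist0.png

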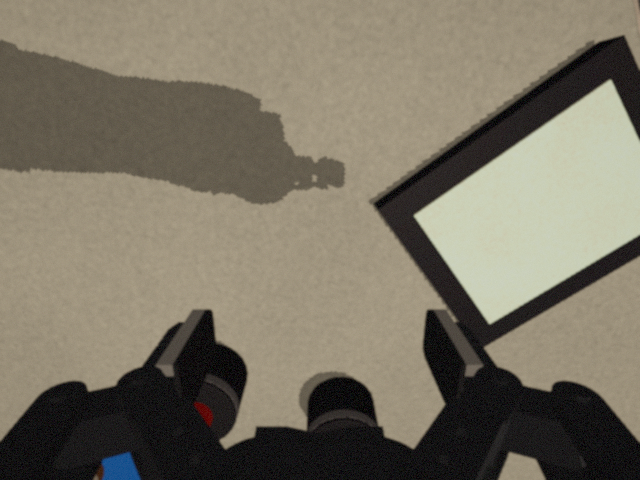

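Top view: three red‑capped tanks at (row,col) ≈ (222,198), (251,150), (295,197). The blue mat is centred at (235,310), with the amber bottle (268,297), white bottle (195,300) and jar (190,351) on it. The bin is at (285,462), and the tray is at (207,453) with its lip end to the right.

```bash
cat > meas.py <<'E'
from h import *
def cloud(c):
    v,u=np.mgrid[0:480,0:640]; d=c["depth"]
    p=np.stack([(u-c["cx"])/c["fx"]*d,(v-c["cy"])/c["fy"]*d,d],-1)
    P=rot(c["orientation"]).apply(p.reshape(-1,3)).reshape(480,640,3)+np.array(c["origin"])
    P[d==0]=np.nan
    return P
def hsv(c): return cv2.cvtColor(c["pixels"],cv2.COLOR_RGB2HSV)
def comps(m,amin=20):
    n,l,s,ce=cv2.connectedComponentsWithStats(m.astype(np.uint8))
    return [(l==i) for i in range(1,n) if s[i,4]>=amin]
def red(c):
    H=hsv(c).astype(int); return ((H[...,0]<8)|(H[...,0]>172))&(H[...,1]>150)&(H[...,2]>60)
E
cat > m1.py <<'E'
from meas import *
for n in ["top","side"]:
    c=dict(np.load(f"cam_{n}0.npz")); P=cloud(c)
    print(n)
    for m in comps(red(c)&(P[...,2]>0.07)&(P[...,2]<0.2),15):
        Q=P[m]; zt=np.percentile(Q[:,2],90); t=Q[Q[:,2]>zt-0.006]
        rr=np.argwhere(m).mean(0)
        print(" red",rr.round(),len(Q),"z",zt.round(4),"topmid",((t.min(0)+t.max(0))/2)[:2].round(4),"mean",t.mean(0)[:2].round(4))
    # things on mat: points z>0.05 in mat area
    box=(P[...,0]>0.25)&(P[...,0]<0.68)&(P[...,1]>-0.2)&(P[...,1]<0.22)&(P[...,2]>0.03)&(P[...,2]<0.2)
    for m in comps(box,60):
        Q=P[m]; print(" thing",np.argwhere(m).mean(0).round(),"zmax",Q[:,2].max().round(3),"min",np.percentile(Q,2,axis=0).round(3),"max",np.percentile(Q,98,axis=0).round(3))
    H=hsv(c)
    mat=(H[...,0]>105)&(H[...,0]<125)&(H[...,1]>170)&(abs(P[...,2])<0.02)
    Q=P[mat][:,:2].astype(np.float32); print(" mat",cv2.minAreaRect(Q), "z",np.median(P[mat][:,2]))
    y=(H[...,0]>22)&(H[...,0]<32)&(H[...,1]>150)&(P[...,2]>0.09)&(P[...,2]<0.12)
    Q=P[y][:,:2].astype(np.float32); print(" bin",cv2.minAreaRect(Q), np.median(P[y][:,2]))
    tr=(P[...,0]>0.2)&(P[...,0]<0.6)&(P[...,1]<-0.2)&(P[...,1]>-0.6)&(P[...,2]>0.012)&(P[...,2]<0.12)&(H[...,1]<110)
    for m in comps(tr,150):
        Q=P[m]; print(" tray",np.argwhere(m).mean(0),cv2.minAreaRect(Q[:,:2].astype(np.float32)),Q[:,2].max())
        g=Q[Q[:,2]>0.085]; print("  grip top",len(g),cv2.minAreaRect(g[:,:2].astype(np.float32)),g[:,2].max())
E
python3 m1.py
```

```text
top
 red [217. 191.] 216 z 0.1147 topmid [0.5647 0.3109] mean [0.5642 0.3104]
 red [247. 139.] 218 z 0.1146 topmid [0.4978 0.4285] mean [0.4974 0.4283]
 red [293. 190.] 229 z 0.1141 topmid [0.3868 0.3083] mean [0.387  0.3087]
 thing [190. 351.] zmax 0.096 min [ 0.601 -0.104  0.037] max [ 0.665 -0.038  0.093]
 thing [193. 299.] zmax 0.134 min [0.596 0.022 0.038] max [0.659 0.086 0.131]
 thing [269. 296.] zmax 0.14 min [0.407 0.036 0.041] max [0.468 0.098 0.136]
 mat ((0.6135347485542297, 0.23120202124118805), (0.5320125818252563, 0.7577599287033081), 3.837979316711426) z 0.003993206665057869
 bin ((0.3913124203681946, -0.31682682037353516), (0.18077395856380463, 0.17876555025577545), 89.54084014892578) 0.09925237926379049
 tray [212.44901777 443.20673527] ((0.5906615257263184, -0.327674001455307), (0.06349129974842072, 0.18230338394641876), 13.935284614562988) 0.10444377192096277
  grip top 92 ((0.5842917561531067, -0.32320448756217957), (0.03406985104084015, 0.013887298293411732), 14.134602546691895) 0.10444377192096277
side
 red [ 32. 466.] 10254 z 0.184 topmid [1.5522 1.2738] mean 
[... 557 characters left out ...]
1116 topmid [0.5622 0.3054] mean [0.5624 0.3035]
 red [177. 218.] 25 z 0.1132 topmid [0.3878 0.3037] mean [0.3872 0.3018]
 thing [236. 356.] zmax 0.13 min [ 0.596 -0.111  0.032] max [0.661 0.061 0.128]
 thing [233. 266.] zmax 0.136 min [0.406 0.031 0.032] max [0.467 0.073 0.134]
 mat ((0.0, 0.0), (0.0, 0.0), 0.0) z nan
 bin ((0.3893164098262787, -0.3203955888748169), (0.1797683984041214, 0.177676260471344), 89.7994384765625) 0.09881496119302641
 tray [336.71913289 398.22573044] ((0.5686221122741699, -0.33049941062927246), (0.06271142512559891, 0.19119244813919067), 0.09425336867570877) 0.10231954327927517
  grip top 166 ((0.5838879346847534, -0.3269256055355072), (0.03543156757950783, 0.014653297141194344), 14.89745044708252) 0.10231954327927517
  return _methods._mean(a, axis=axis, dtype=dtype,
  ret = ret.dtype.type(ret / rcount)
```

```bash
python3 - <<'E'
from h import *
for n,(r0,r1,c0,c1) in {"top":(170,340,400,520),"side":(280,400,340,480)}.items():
    im=cv2.imread(f"pics/{n}0.png")[r0:r1,c0:c1]; cv2.imwrite(f"pics/{n}0_tray.png",cv2.resize(im,None,fx=4.2,fy=3.5 if n=="top" else 4.2,interpolation=cv2.INTER_CUBIC))
E
```

```text
(no output)
```

View pics/top0_tray.png

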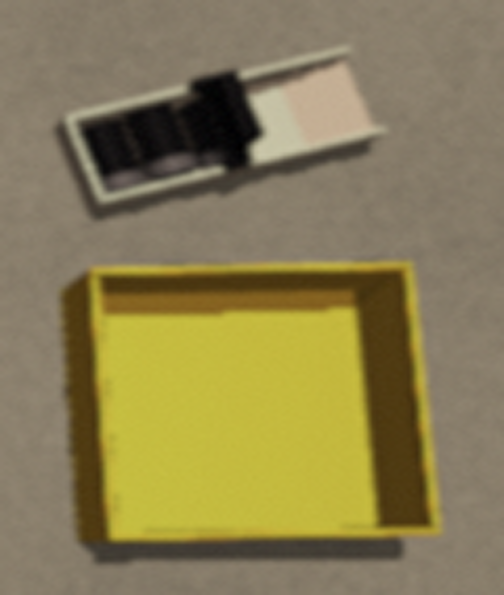

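View pics/side0_tray.png

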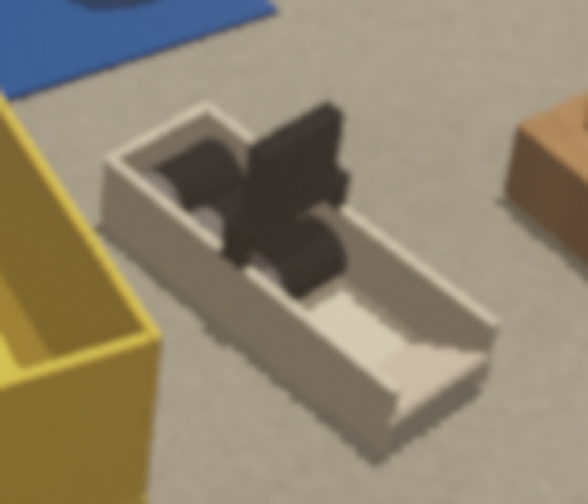

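```bash
cat > plan.py <<'E'
import sys
from h import *
# usage: plan.py x y z [yaw_y_deg]  -> delta in tool axes (scaled units), turn units
def plan(x,y,z,ya=None):
    s=env.get_state(); M=rot(s["orientation"]).as_matrix(); p=np.array(s["tcp_pos"])
    d=np.array([x,y,z])-p
    cur=np.degrees(np.arctan2(M[1,1],M[0,1]))
    t=0
    if ya is not None:
        t=-(((ya-cur)+90)%180-90)
    a=M.T@d/0.8
    print("tcp",p.round(4),"yaw_y",cur.round(1),"dist",np.linalg.norm(d).round(3),"total units",a.round(3),"min rows",int(np.ceil(np.linalg.norm(d)/0.0415)),"turn units",round(t/5,2))
if __name__=="__main__": plan(*map(float,sys.argv[1:]))
E
python3 plan.py 0.584 -0.325 0.30 14
```

```text
tcp [0.2495 0.5181 0.2423] yaw_y 64.3 dist 0.909 total units [-0.834 -0.768 -0.072] min rows 22 turn units 10.06
```

```bash
python3 -m creep '{"hand":[85,85,85,85,85],"delta_pos":[[-0.033,-0.031,-0.015],[-0.033,-0.031,-0.015],[-0.033,-0.031,-0.015],[-0.033,-0.031,-0.015],[-0.033,-0.031,-0.012]],"turn":[0,0,0,0,0]}' 30
python3 -m creep '{"hand":[85,85,85,85,85],"delta_pos":[[-0.036,-0.033,0],[-0.036,-0.033,0],[-0.036,-0.033,0],[-0.036,-0.033,0],[-0.036,-0.033,0]],"turn":[0,0,0,0,0]}'
python3 -m creep '{"hand":[85,85,85,85,85],"delta_pos":[[-0.036,-0.033,0],[-0.036,-0.033,0],[-0.036,-0.033,0],[-0.036,-0.033,0],[-0.036,-0.033,0]],"turn":[0,0,0,0,0]}'
python3 -m creep '{"hand":[85,85,85,85,85],"delta_pos":[[-0.036,-0.033,0],[-0.036,-0.033,0],[-0.036,-0.033,0],[-0.036,-0.033,0],[0,0,0]],"turn":[0,0,0,0,0]}'
python3 -m creep '{"hand":[85,85,85,85,85],"delta_pos":[[0,0,0],[0,0,0],[0,0,0],[0,0,0],[0,0,0]],"turn":[1,1,1,1,1]}'
python3 -m creep '{"hand":[85,85,85,85,85],"delta_pos":[[0,0,0],[0,0,0],[0,0,0],[0,0,0],[0,0,0]],"turn":[1,1,1,1,1]}'
python3 plan.py 0.584 -0.325 0.30 14
```

```text
clock: 2.37
tcp_pos: [0.3149, 0.3478, 0.3008]
orientation: [0.0, 0.222, 0.975, 0.0]
wrist_force: [1.0, 0.4, 0.6]
finger_gap: 0.0852
clock: 2.78
tcp_pos: [0.3874, 0.1659, 0.3003]
orientation: [0.001, 0.222, 0.975, 0.0]
wrist_force: [1.3, -0.5, 0.1]
finger_gap: 0.0851
clock: 3.2
tcp_pos: [0.4599, -0.0158, 0.3002]
orientation: [0.0, 0.223, 0.975, 0.0]
wrist_force: [-0.4, 1.0, 0.4]
finger_gap: 0.0851
clock: 3.62
tcp_pos: [0.5197, -0.165, 0.2985]
orientation: [0.001, 0.225, 0.974, -0.001]
wrist_force: [-0.2, 0.9, -0.1]
finger_gap: 0.0848
clock: 4.03
tcp_pos: [0.5175, -0.1587, 0.2998]
orientation: [-0.0, 0.43, 0.903, 0.0]
wrist_force: [0.2, 0.2, 0.6]
finger_gap: 0.0849
clock: 4.45
tcp_pos: [0.5175, -0.1586, 0.2999]
orientation: [-0.0, 0.615, 0.788, 0.0]
wrist_force: [-0.8, 0.0, 0.2]
finger_gap: 0.0846
tcp [ 0.5175 -0.1586  0.2999] yaw_y 14.0 dist 0.179 total units [-0.222  0.03  -0.   ] min rows 5 turn units 0.01
```

```bash
python3 -m creep '{"hand":[85,85,85,85,85],"delta_pos":[[-0.044,0.006,0],[-0.044,0.006,0],[-0.044,0.006,0],[-0.044,0.006,0],[-0.044,0.006,0]],"turn":[0,0,0,0,0]}'
cat > m2.py <<'E'
from meas import *
import sys
tag=sys.argv[1]
c=env.read_camera("wrist"); save(c,"wrist_"+tag); P=cloud(c); np.savez(f"cam_wrist_{tag}.npz",**c)
m=(P[...,2]>0.09)&(P[...,2]<0.112)
for k in comps(m,60):
    Q=P[k]; print(np.argwhere(k).mean(0).round(),len(Q),cv2.minAreaRect(Q[:,:2].astype(np.float32)),np.median(Q[:,2]),Q[:,2].max())
for n in ["wrist","top"]:
    if n=="top": env.read_camera("top")
    for t in ["tray_grip","tray_lip","canisterA_c"]:
        print(n,t,[(np.round(x["location"]).astype(int).tolist(),round(x["score"],2)) for x in env.pinpoint(n,t)[:5]])
E
python3 m2.py tray1
```

```text
clock: 4.87
tcp_pos: [0.5847, -0.3246, 0.3]
orientation: [0.0, 0.614, 0.79, 0.0]
wrist_force: [1.1, 0.2, -0.2]
finger_gap: 0.0849
[135.  93.] 7155 ((0.39107996225357056, -0.31893205642700195), (0.18027475476264954, 0.1809629648923874), 89.5409164428711) 0.09843106955730191 0.10181593723545246
[208. 326.] 744 ((0.5915834307670593, -0.3229980766773224), (0.048891499638557434, 0.012709038332104683), 14.687613487243652) 0.09911537619333446 0.10122506048168606
wrist tray_grip [([206, 325], 0.65)]
wrist tray_lip [([270, 327], 0.81)]
wrist canisterA_c [([137, 324], 0.69)]
top tray_grip [([202, 455], 0.52)]
top tray_lip []
top canisterA_c [([216, 426], 0.78)]
```

View pics/wrist_tray1.png

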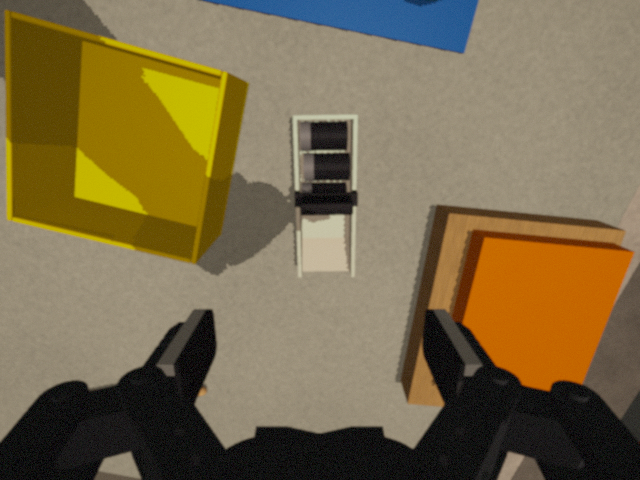

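Wrist view: the tray runs vertically in the picture. Its grip block is at (200,325), three canisters lie toward the closed end at (135–200,325), and the lip is at (272,327). The bin is at left and the orange box at right, well clear. The grip top from the wrist cloud is (0.5916, -0.323, 0.099), yaw 14.7°.

```bash
python3 plan.py 0.5916 -0.323 0.14 14.7
```

```text
tcp [ 0.5841 -0.3222  0.3008] yaw_y 14.4 dist 0.161 total units [-0.003  0.009  0.201] min rows 4 turn units -0.07
```

```bash
python3 -m creep '{"hand":[85,85,85,85,85],"delta_pos":[[-0.003,0.009,0.04],[0,0,0.04],[0,0,0.04],[0,0,0.04],[0,0,0.041]],"turn":[0,0,0,0,0]}'
python3 m2.py tray2; python3 plan.py 0.5916 -0.323 0.078 14.7
```

```text
clock: 5.68
tcp_pos: [0.5919, -0.3227, 0.1393]
orientation: [0.001, 0.613, 0.79, 0.0]
wrist_force: [-0.3, -0.6, 0.1]
finger_gap: 0.0845
[189.  87.] 9542 ((0.4553346633911133, -0.31964799761772156), (0.18149413168430328, 0.055431902408599854), 88.77715301513672) 0.09830076259880191 0.1015802930832494
[279. 318.] 2532 ((0.5914576053619385, -0.32245516777038574), (0.049888454377651215, 0.012390119954943657), 14.682291030883789) 0.09896702664530402 0.1010611943669178
wrist tray_grip [([269, 317], 0.63), ([157, 54], 0.19)]
wrist tray_lip [([352, 322], 0.84)]
wrist canisterA_c [([146, 313], 0.83)]
top tray_grip [([248, 146], 0.16)]
top tray_lip [([208, 437], 0.29)]
top canisterA_c [([216, 424], 0.62)]
tcp [ 0.5934 -0.3249  0.1424] yaw_y 14.3 dist 0.064 total units [ 0.003 -0.002  0.081] min rows 2 turn units -0.08
```

```bash
python3 -m creep '{"hand":[85,85,85,50,45],"delta_pos":[[0,0,0.026],[0,0,0.027],[0,0,0.026],[0,0,0],[0,0,0]],"turn":[0,0,0,0,0]}' 60
python3 -m creep '{"hand":[45,45,45,45,45],"delta_pos":[[0,0,0],[0,0,0],[0,0,0],[0,0,0],[0,0,0]],"turn":[0,0,0,0,0]}' 60
```

```text
clock: 6.5
tcp_pos: [0.5917, -0.324, 0.0763]
orientation: [-0.0, 0.614, 0.79, 0.0]
wrist_force: [-0.4, -1.0, 1.1]
finger_gap: 0.0634
clock: 6.92
tcp_pos: [0.5929, -0.3249, 0.0783]
orientation: [0.002, 0.614, 0.79, 0.0]
wrist_force: [-1.0, -0.8, 6.3]
finger_gap: 0.0487
```

```bash
python3 -m creep '{"hand":[45,45,45,45,45],"delta_pos":[[0,0,-0.01],[0,0,-0.02],[0,0,-0.03],[0,0,-0.03],[0,0,-0.03]],"turn":[0,0,0,0,0]}' 60
python3 -m creep '{"hand":[45,45,45,45,45],"delta_pos":[[0,0,-0.03],[0,0,-0.03],[0,0,-0.02],[0,0,-0.01],[0,0,0]],"turn":[0,0,0,0,0]}' 60
python3 - <<'E'
from h import *
save(env.read_camera("side"),"side_lift")
E
```

```text
clock: 7.33
tcp_pos: [0.5914, -0.3235, 0.1727]
orientation: [-0.001, 0.614, 0.79, 0.0]
wrist_force: [0.6, -0.4, -2.8]
finger_gap: 0.0489
clock: 7.75
tcp_pos: [0.5925, -0.3245, 0.2463]
orientation: [0.002, 0.614, 0.79, 0.0]
wrist_force: [0.9, -0.8, -3.7]
finger_gap: 0.0494
```

View pics/side_lift.png

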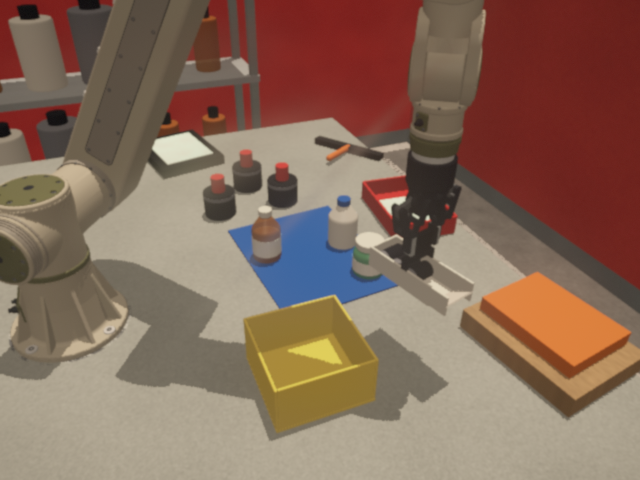

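Lifted level with three canisters aboard. Next I turn it square to the bin and move over the +y rim.

```bash
python3 -m creep '{"hand":[45,45,45,45,45],"delta_pos":[[0,0,0],[0,0,0],[0,0,0],[0,0,0],[0,0,0]],"turn":[0.6,0.6,0.6,0.6,0.54]}' 60
python3 plan.py 0.391 -0.278 0.245 0
```

```text
clock: 8.22
tcp_pos: [0.591, -0.3234, 0.2413]
orientation: [-0.002, 0.711, 0.704, -0.0]
wrist_force: [0.1, -0.6, -3.2]
finger_gap: 0.0489
tcp [ 0.591  -0.3234  0.2413] yaw_y -0.6 dist 0.205 total units [ 0.054 -0.251 -0.004] min rows 5 turn units -0.11
```

```bash
python3 -m creep '{"hand":[45,45,45,45,45],"delta_pos":[[0.006,-0.027,0],[0.006,-0.027,0],[0.006,-0.027,0],[0.006,-0.027,0],[0.006,-0.027,0]],"turn":[0,0,0,0,-0.1]}' 60
python3 -m creep '{"hand":[45,45,45,45,45],"delta_pos":[[0.006,-0.027,0],[0.006,-0.027,0],[0.006,-0.027,0],[0.006,-0.025,0],[0,-0.01,0]],"turn":[0,0,0,0,0]}' 60
python3 - <<'E'
from meas import *
c=env.read_camera("side");save(c,"side_over")
c=env.read_camera("wrist");save(c,"wrist_over")
P=cloud(c)
for lo,hi in [(0.09,0.11)]:
  m=(P[...,2]>lo)&(P[...,2]<hi)
  for k in comps(m,200):
    Q=P[k]; print(np.argwhere(k).mean(0).round(),len(Q),Q.min(0).round(3),Q.max(0).round(3))
E
python3 plan.py 0.391 -0.278 0.19 0
```

```text
clock: 8.63
tcp_pos: [0.4821, -0.2981, 0.2415]
orientation: [-0.002, 0.706, 0.708, -0.0]
wrist_force: [-0.6, 0.2, -2.7]
finger_gap: 0.0489
clock: 9.05
tcp_pos: [0.3879, -0.2781, 0.2421]
orientation: [-0.003, 0.707, 0.707, -0.0]
wrist_force: [-0.7, 0.1, -2.8]
finger_gap: 0.0486
[227. 217.] 1650 [ 0.301 -0.365  0.09 ] [ 0.332 -0.228  0.101]
[229. 427.] 1909 [ 0.439 -0.377  0.09 ] [ 0.482 -0.229  0.101]
tcp [ 0.3897 -0.2795  0.2428] yaw_y 0.0 dist 0.053 total units [0.002 0.002 0.066] min rows 2 turn units 0.0
```

View pics/wrist_over.png

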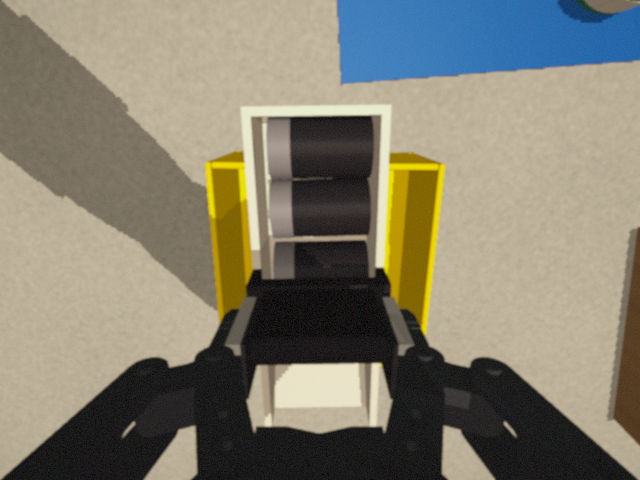

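View pics/side_over.png

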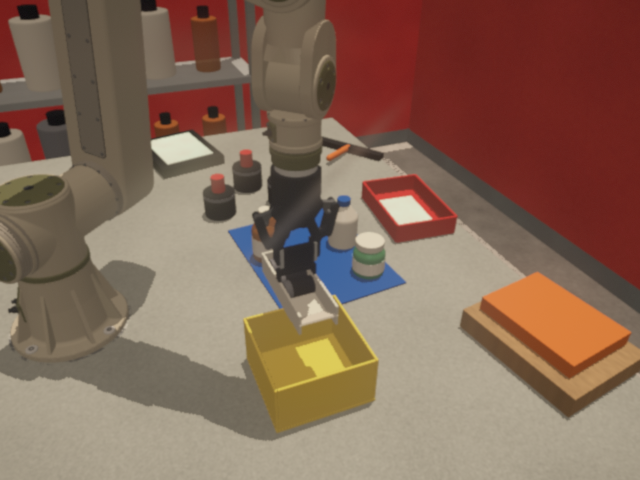

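```bash
python3 -m creep '{"hand":[45,45,45,45,45],"delta_pos":[[0,0.001,0.015],[0,0.001,0.02],[0,0,0.02],[0,0,0.015],[0,0,0.01]],"turn":[0,0,0,0,0]}' 30
python3 -m creep '{"hand":[45,45,45,45,45],"delta_pos":[[-0.003,0,0.003],[-0.004,0,0.003],[-0.005,0,0.003],[-0.005,0,0.003],[-0.005,0,0.004]],"turn":[0,0,0,0,0]}' 30
cat > look.py <<'E'
from meas import *
import sys
for a in sys.argv[2:]:
    c=env.read_camera(a);save(c,a+"_"+sys.argv[1]); np.savez(f"cam_{a}_{sys.argv[1]}.npz",**c)
E
python3 look.py tip1 wrist side; python3 plan.py 0.391 -0.3148 0.1417 0
```

```text
clock: 9.57
tcp_pos: [0.3931, -0.2801, 0.1778]
orientation: [-0.001, 0.706, 0.708, 0.0]
wrist_force: [-5.7, -7.9, 22.9]
finger_gap: 0.0489
clock: 9.98
tcp_pos: [0.3937, -0.2984, 0.1675]
orientation: [0.001, 0.706, 0.708, 0.0]
wrist_force: [0.9, 1.7, 4.4]
finger_gap: 0.0492
tcp [ 0.3935 -0.2989  0.1671] yaw_y 0.1 dist 0.03 total units [-0.02  -0.003  0.032] min rows 1 turn units 0.01
```

View pics/side_tip1.png

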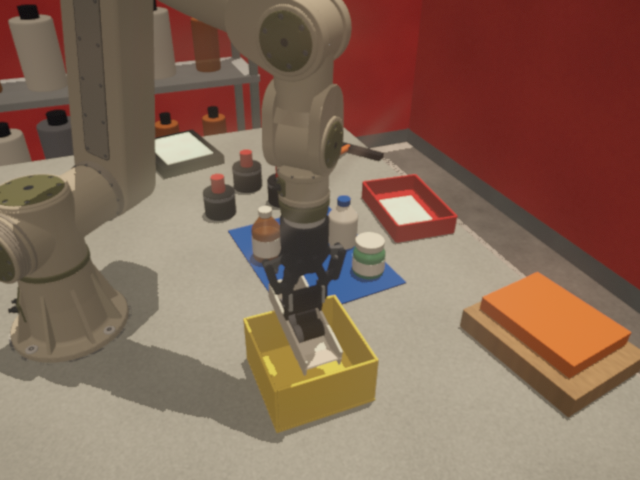

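View pics/wrist_tip1.png

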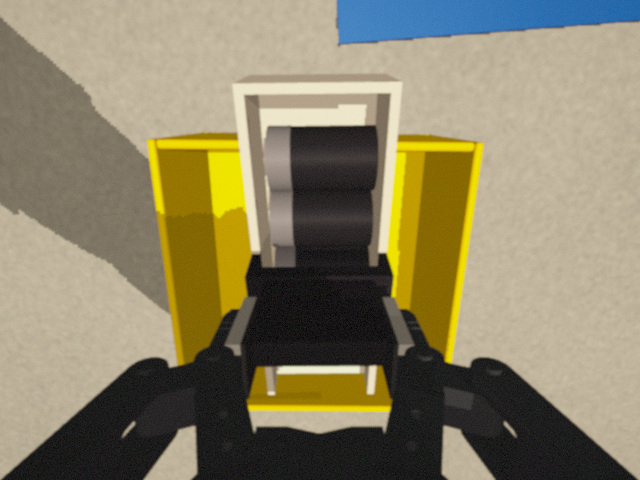

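```bash
python3 -m creep '{"hand":[45,45,45,45,45],"delta_pos":[[-0.004,-0.001,0.006],[-0.004,-0.001,0.006],[-0.004,0,0.006],[-0.004,0,0.007],[-0.004,0,0.007]],"turn":[0,0,0,0,0]}' 30
cat > tilt.py <<'E'
from meas import *
import sys
c=env.read_camera("wrist");save(c,"wrist_"+sys.argv[1]);P=cloud(c);H=hsv(c)
cx=float(sys.argv[2]) if len(sys.argv)>2 else 0.3915
w=(H[...,1]<90)&(H[...,2]>110)&(P[...,2]>0.09)&(abs(abs(P[...,0]-cx)-0.031)<0.006)&(P[...,1]>-0.42)
Q=P[w]
for sgn in (-1,1):
    q=Q[(Q[:,0]-cx)*sgn>0]
    if len(q)>30:
        # upper envelope by y bins
        ys=np.arange(q[:,1].min(),q[:,1].max(),0.005); e=[(y+.0025,np.percentile(q[(q[:,1]>=y)&(q[:,1]<y+.005),2],90)) for y in ys if ((q[:,1]>=y)&(q[:,1]<y+.005)).sum()>5]
        e=np.array(e); a=np.polyfit(e[:,0],e[:,1],1); print("tilt deg",np.degrees(np.arctan(a[0])).round(1),len(e),e[[0,-1]].round(3).tolist())
E
python3 tilt.py tip2; python3 plan.py 0.391 -0.3222 0.1268 0
```

```text
clock: 10.5
tcp_pos: [0.3932, -0.3183, 0.1439]
orientation: [0.005, 0.707, 0.707, -0.002]
wrist_force: [0.9, -7.0, 8.0]
finger_gap: 0.0491
tilt deg -4.8 23 [[-0.312, 0.172], [-0.202, 0.123]]
tilt deg 3.5 23 [[-0.309, 0.173], [-0.199, 0.119]]
tcp [ 0.3932 -0.3189  0.1429] yaw_y -0.0 dist 0.017 total units [-0.004 -0.003  0.02 ] min rows 1 turn units -0.0
```

View pics/wrist_tip2.png

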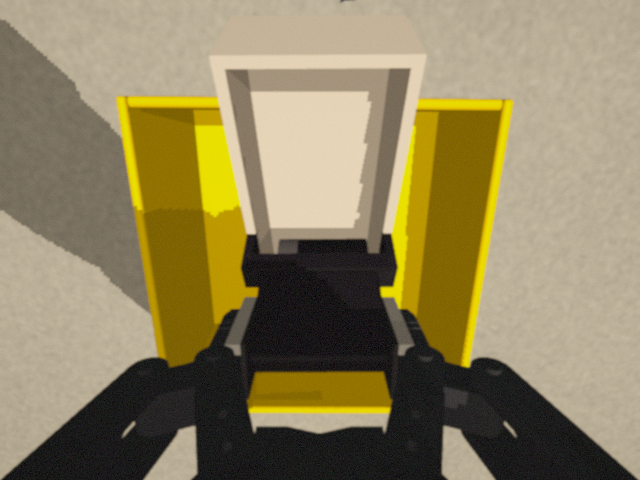

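```bash
python3 -m creep '{"hand":[45,45,45,45,45],"delta_pos":[[-0.002,-0.001,0.004],[-0.002,0,0.004],[-0.002,0,0.004],[-0.002,0,0.004],[-0.002,0,0.004]],"turn":[0,0,0,0,0]}' 30
python3 -m creep '{"hand":[45,45,45,45,45],"delta_pos":[[-0.001,0,0.003],[-0.001,0,0.003],[-0.001,0,0.003],[0,0,0],[0,0,0]],"turn":[0,0,0,0,0]}' 30
python3 look.py tip3 wrist side
```

```text
clock: 10.97
tcp_pos: [0.3928, -0.3263, 0.1278]
orientation: [0.005, 0.707, 0.707, -0.001]
wrist_force: [2.1, -6.7, 6.7]
finger_gap: 0.0492
clock: 11.38
tcp_pos: [0.3927, -0.3289, 0.1205]
orientation: [0.005, 0.707, 0.707, -0.001]
wrist_force: [1.9, -7.1, 7.1]
finger_gap: 0.0493
```

View pics/side_tip3.png

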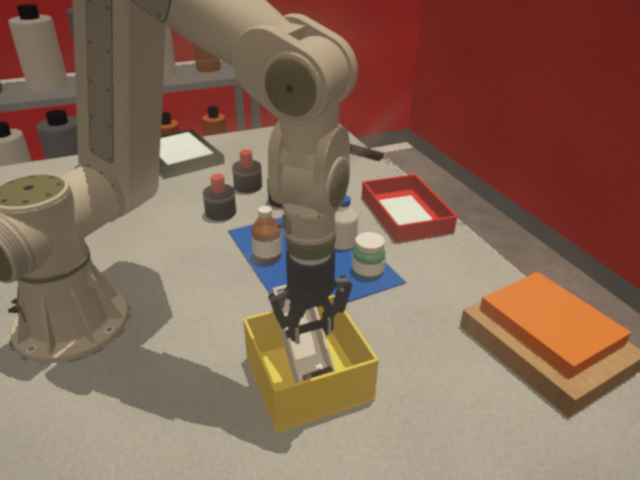

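View pics/wrist_tip3.png

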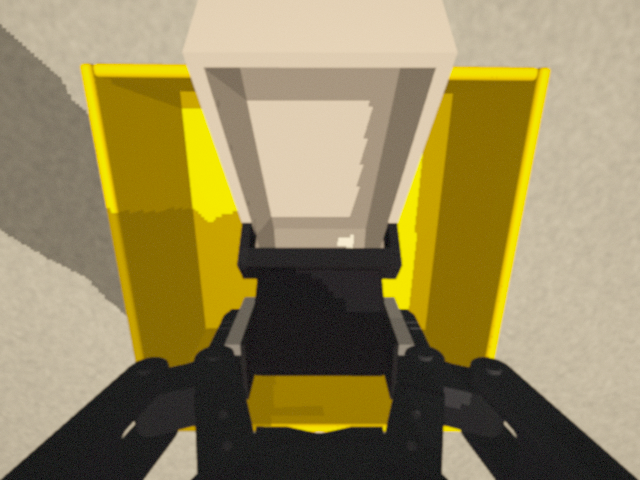

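```bash
python3 -m creep '{"hand":[45,45,45,45,45],"delta_pos":[[0,0,-0.005],[0,0,-0.01],[0,0,-0.015],[0,0,-0.015],[0,0,-0.015]],"turn":[0,0,0,0,0]}' 40
python3 -m creep '{"hand":[45,45,45,45,45],"delta_pos":[[0,0,-0.015],[0,0,-0.015],[0,0,-0.015],[0,0,-0.01],[0,0,0]],"turn":[0,0,0,0,0]}' 40
python3 look.py tip4 wrist side
```

```text
clock: 11.9
tcp_pos: [0.3897, -0.3236, 0.1662]
orientation: [-0.001, 0.707, 0.708, -0.0]
wrist_force: [0.3, -0.0, -1.4]
finger_gap: 0.0492
clock: 12.32
tcp_pos: [0.3908, -0.3247, 0.2118]
orientation: [0.001, 0.707, 0.708, -0.0]
wrist_force: [-0.1, 0.1, -1.7]
finger_gap: 0.0491
```

View pics/side_tip4.png

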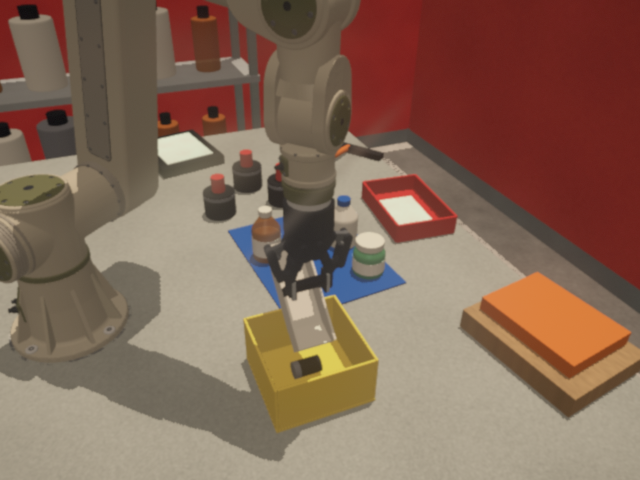

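View pics/wrist_tip4.png

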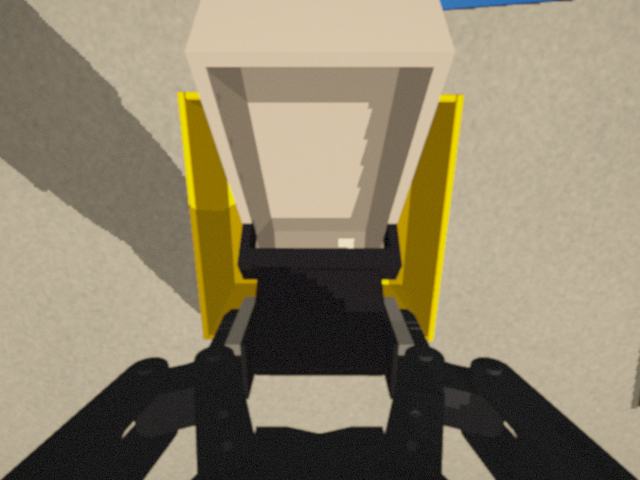

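Tilt held and the wrist load dropped to the empty tray's weight. Moving the tray away over the bin's far wall to its old spot.

```bash
python3 -m creep '{"hand":[45,45,45,45,45],"delta_pos":[[0,0,-0.02],[0,0,-0.03],[0,0,-0.01],[-0.005,0.02,0],[-0.01,0.035,0]],"turn":[0,0,0,0,0]}' 40
python3 -m creep '{"hand":[45,45,45,45,45],"delta_pos":[[-0.01,0.04,0],[-0.01,0.04,0],[-0.01,0.04,0],[-0.01,0.04,0],[-0.01,0.035,0]],"turn":[0,0,0,0,0]}' 40
python3 tilt.py away 0.59; python3 look.py away top side; python3 plan.py 0.59 -0.37 0.12 0
```

```text
clock: 12.83
tcp_pos: [0.4332, -0.3358, 0.2588]
orientation: [-0.0, 0.707, 0.707, -0.0]
wrist_force: [-1.3, -0.1, -2.2]
finger_gap: 0.0489
clock: 13.25
tcp_pos: [0.5922, -0.3758, 0.2564]
orientation: [-0.001, 0.706, 0.708, 0.0]
wrist_force: [0.0, -0.1, -1.7]
finger_gap: 0.0489
tilt deg 21.3 23 [[-0.372, 0.257], [-0.262, 0.272]]
tilt deg 23.5 24 [[-0.385, 0.285], [-0.265, 0.275]]
tcp [ 0.5917 -0.3758  0.2541] yaw_y 0.2 dist 0.134 total units [ 0.007 -0.002  0.168] min rows 4 turn units 0.03
```

View pics/top_away.png

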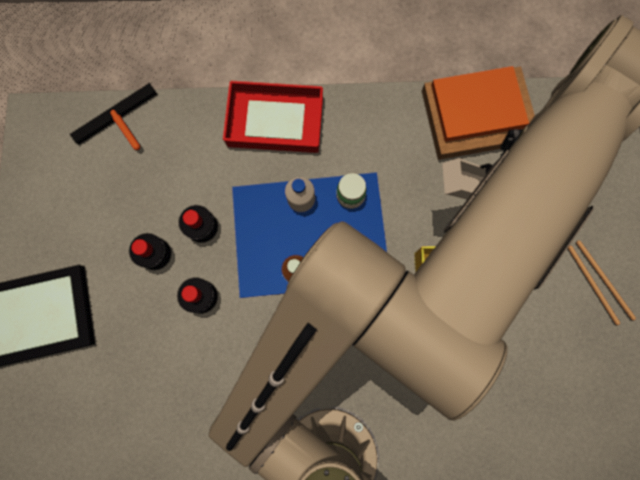

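View pics/side_away.png

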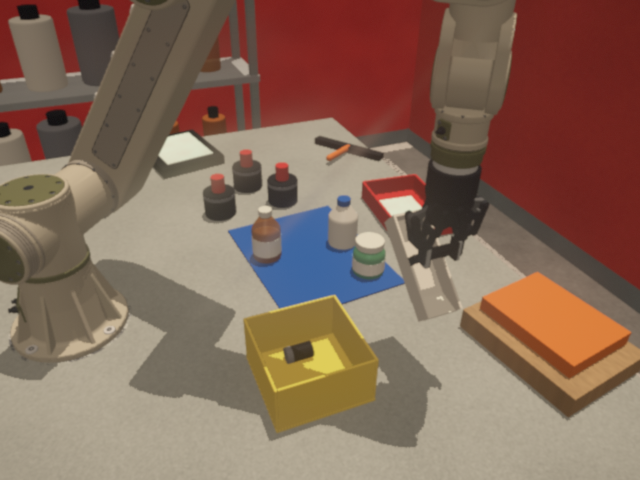

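```bash
python3 -m creep '{"hand":[45,45,45,45,45],"delta_pos":[[0,0,0.03],[0,0,0.045],[0,0,0.045],[0,0,0.035],[0,0,0.02]],"turn":[0,0,0,0,0]}' 40
python3 -m creep '{"hand":[45,45,45,45,45],"delta_pos":[[0.005,0,0.007],[0.008,0,0.004],[0.01,0,0.004],[0.012,0,0.004],[0.012,0,0.004]],"turn":[0,0,0,0,0]}' 25
python3 look.py flat1 side wrist
```

```text
clock: 13.82
tcp_pos: [0.5871, -0.374, 0.1138]
orientation: [-0.003, 0.707, 0.707, -0.0]
wrist_force: [0.1, 0.8, -2.2]
finger_gap: 0.0491
clock: 14.23
tcp_pos: [0.5899, -0.34, 0.1035]
orientation: [0.003, 0.707, 0.707, -0.001]
wrist_force: [-1.8, -3.0, 6.1]
finger_gap: 0.0489
```

View pics/side_flat1.png

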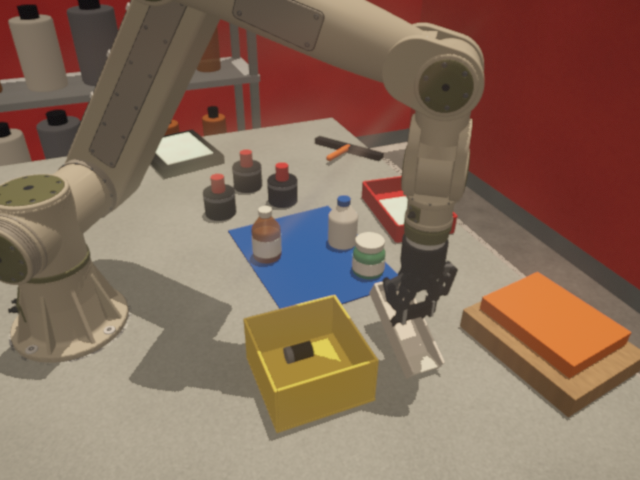

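```bash
python3 -m creep '{"hand":[45,45,45,45,45],"delta_pos":[[0.01,0,0.003],[0.01,0,0.004],[0.009,0,0.004],[0.008,0,0.004],[0.008,0,0.005]],"turn":[0,0,0,0,0]}' 25
python3 look.py flat2 side wrist
```

```text
clock: 14.75
tcp_pos: [0.5902, -0.3022, 0.0845]
orientation: [0.001, 0.707, 0.707, -0.0]
wrist_force: [-2.2, -2.0, 3.7]
finger_gap: 0.049
```

View pics/wrist_flat2.png

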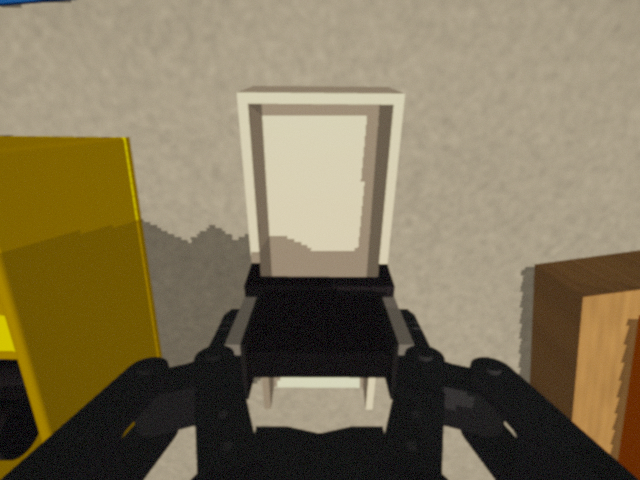

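View pics/side_flat2.png

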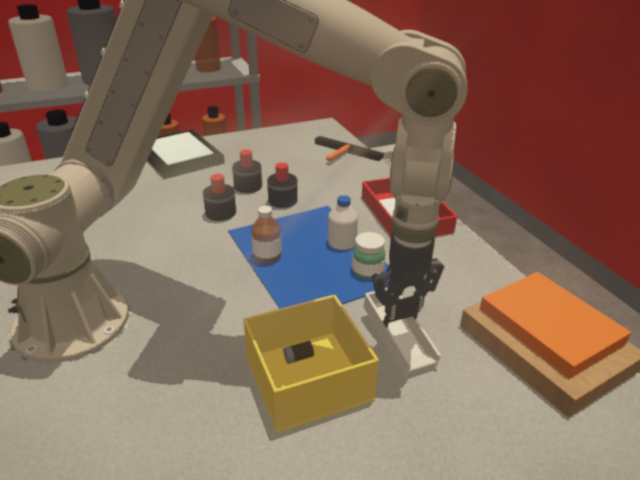

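```bash
python3 -m creep '{"hand":[45,45,45,45,45],"delta_pos":[[0.004,0,0.003],[0.004,0,0.003],[0.002,0,0.002],[0,0,0],[0,0,0]],"turn":[0,0,0,0,0]}' 25
python3 -m creep '{"hand":[60,85,85,85,85],"delta_pos":[[0,0,0],[0,0,0],[0,0,0],[0,0,0],[0,0,0]],"turn":[0,0,0,0,0]}'
python3 -m creep '{"hand":[85,85,85,85,85],"delta_pos":[[0,0,-0.01],[0,0,-0.03],[0,0,-0.045],[0,0,-0.05],[0,0,-0.05]],"turn":[0,0,0,0,0]}'
python3 -m creep '{"hand":[85,85,85,85,85],"delta_pos":[[0.02,-0.03,-0.03],[0.02,-0.03,-0.03],[0.02,-0.03,-0.02],[0.02,-0.03,0],[0.02,-0.03,0]],"turn":[0,0,0,0,0]}'
python3 look.py after wrist side top
```

```text
clock: 15.27
tcp_pos: [0.5902, -0.2937, 0.0779]
orientation: [-0.0, 0.706, 0.708, 0.0]
wrist_force: [-1.8, 1.2, 8.0]
finger_gap: 0.0488
clock: 15.68
tcp_pos: [0.5901, -0.294, 0.0768]
orientation: [-0.001, 0.707, 0.708, 0.0]
wrist_force: [-0.1, -0.4, -0.1]
finger_gap: 0.0849
clock: 16.1
tcp_pos: [0.5898, -0.2939, 0.2272]
orientation: [-0.001, 0.707, 0.708, -0.0]
wrist_force: [1.4, -0.7, -0.1]
finger_gap: 0.0849
clock: 16.52
tcp_pos: [0.4698, -0.2141, 0.2916]
orientation: [0.002, 0.707, 0.708, 0.0]
wrist_force: [-0.3, -0.8, 0.3]
finger_gap: 0.0851
```

View pics/wrist_after.png

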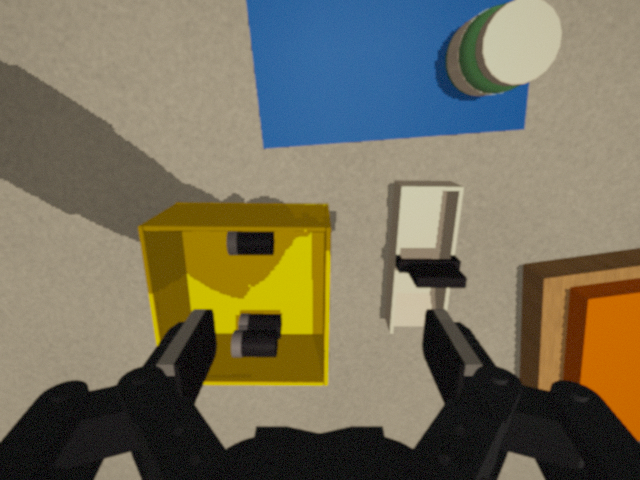

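View pics/side_after.png

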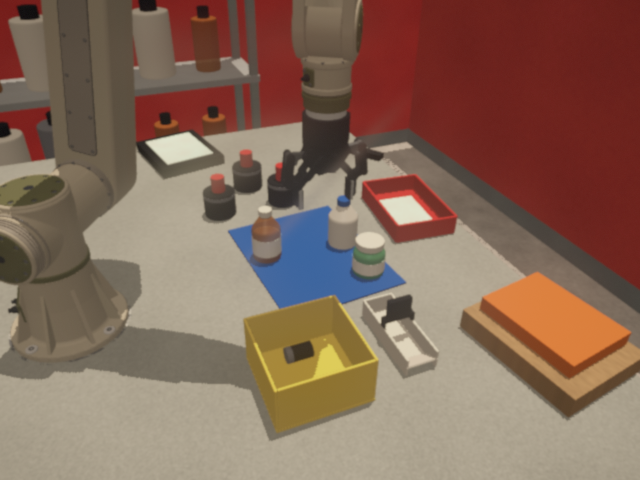

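View pics/top_after.png

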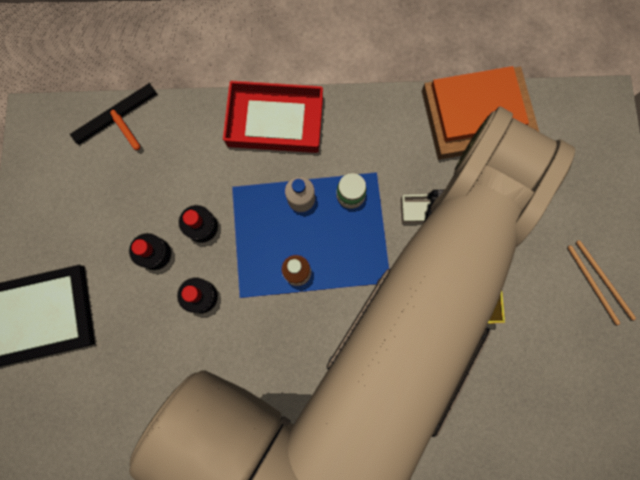

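Wrist view: the three canisters lie in the bin at (243,250), (325,262) and (344,255). The tray stands empty and flat at (255,428), clear of the bin. Now I map the free space on the mat.

```bash
cat > mat.py <<'E'
from meas import *
import sys
c=dict(np.load(sys.argv[1])); P=cloud(c); H=hsv(c)
m=(H[...,0]>105)&(H[...,0]<125)&(H[...,1]>150)&(abs(P[...,2]-0.004)<0.008)&(P[...,0]>0.25)&(P[...,0]<0.8)&(abs(P[...,1])<0.3)
k=max(comps(m,500),key=lambda a:a.sum()); Q=P[k]
r=cv2.minAreaRect(Q[:,:2].astype(np.float32)); print("mat",r,np.median(Q[:,2]))
(cx,cy),(w,h),a=r
if w>h: a-=90; w,h=h,w
a=np.radians(a); C=np.array([cx,cy]); ux=np.array([np.cos(a),np.sin(a)]); uy=np.array([-np.sin(a),np.cos(a)])
print("yaw",np.degrees(a))
# things: colour/height tops circles
out=[]
box=(P[...,0]>0.3)&(P[...,0]<0.72)&(abs(P[...,1])<0.23)&(P[...,2]>0.02)&(P[...,2]<0.2)
o=np.array(c["origin"])
for kk in comps(box,80):
    q=P[kk]
    print("thing px",np.argwhere(kk).mean(0).round(),"zmax",q[:,2].max().round(3))
    zt=np.percentile(q[:,2],97); t=q[q[:,2]>zt-0.008]
    mid=(t[:,:2].min(0)+t[:,:2].max(0))/2
    print("   top mid",mid.round(4),"size",(np.ptp(t[:,:2],axis=0)).round(3),"in mat",np.array([(mid-C)@ux,(mid-C)@uy]).round(4))
np.savez("mat.npz",C=C,a=a)
E
python3 mat.py cam_top0.npz; python3 mat.py cam_top_after.npz; python3 - <<'E'
from h import *
c=dict(np.load("cam_top0.npz"))
env.read_camera("top")
for t,z in [("mat",0),("amber_bottle_c",.069),("white_bottle_c",.0665),("jar_c",.0465),("tankA_c",.056),("tankB_c",.056),("tankC_c",.056)]:
    print(t,[(atz(c,*x["location"],z).round(4).tolist(),round(x["score"],2)) for x in env.pinpoint("top",t)[:4]])
c=env.read_camera("side")
for t,z in [("mat",0),("amber_bottle_c",.069),("white_bottle_c",.0665),("jar_c",.0465),("tankA_c",.056),("tankB_c",.056),("tankC_c",.056)]:
    print(t,[(atz(c,*x["location"],z).round(4).tolist(),round(x["score"],2)) for x in env.pinpoint("side",t)[:4]])
E
```

```text
mat ((0.5390721559524536, 0.034429073333740234), (0.28721946477890015, 0.3755960166454315), 4.051916122436523) 0.003991827104292689
yaw 4.051916122436523
thing px [190. 351.] zmax 0.096
   top mid [ 0.6368 -0.0728] size [0.065 0.061] in mat [ 0.0899 -0.1138]
thing px [193. 300.] zmax 0.134
   top mid [0.631 0.056] size [0.032 0.031] in mat [0.0932 0.015 ]
thing px [287. 421.] zmax 0.106
   top mid [ 0.3931 -0.228 ] size [0.178 0.004] in mat [-0.1641 -0.2514]
thing px [270. 296.] zmax 0.14
   top mid [0.4399 0.0682] size [0.03 0.03] in mat [-0.0966  0.0407]
mat ((0.539527952671051, 0.0342627614736557), (0.28766438364982605, 0.375537246465683), 4.156021595001221) 0.003975527711565174
yaw 4.156021595001221
thing px [190. 351.] zmax 0.098
   top mid [ 0.6374 -0.0728] size [0.064 0.061] in mat [ 0.0898 -0.1139]
thing px [193. 300.] zmax 0.134
   top mid [0.6313 0.0558] size [0.033 0.031] in mat [0.0931 0.0148]
thing px [208. 406.] zmax 0.046
   top mid [ 0.5907 -0.2153] size [0.065 0.029] in mat [ 0.033  -0.2526]
thing px [270. 296.] zmax 0.14
   top mid [0.4399 0.0681] size [0.03 0.03] in mat [-0.0969  0.041 ]
mat [([0.544, 0.0313, 0.0], 0.89)]
amber_bottle_c [([0.4388, 0.0591, 0.069], 0.79)]
white_bottle_c [([0.6293, 0.0533, 0.0665], 0.82)]
jar_c [([0.6347, -0.0708, 0.0465], 0.67)]
tankA_c [([0.3852, 0.3099, 0.056], 0.58), ([0.4424, 0.0666, 0.056], 0.44)]
tankB_c [([0.5026, 0.434, 0.056], 0.69)]
tankC_c [([0.5637, 0.3156, 0.056], 0.77)]
mat [([0.5371, 0.0281, 0.0], 0.87), ([0.6386, -0.2069, 0.0], 0.17)]
amber_bottle_c [([0.4392, 0.0692, 0.069], 0.62), ([0.3754, -0.3152, 0.069], 0.3)]
white_bottle_c [([0.6297, 0.0498, 0.0665], 0.82), ([0.4378, 0.0698, 0.0665], 0.48)]
jar_c [([0.6303, -0.0752, 0.0465], 0.81)]
tankA_c [([0.38, 0.2897, 0.056], 0.78)]
tankB_c [([0.4926, 0.4297, 0.056], 0.66), ([0.3743, -0.3594, 0.056], 0.38)]
tankC_c [([0.56, 0.3194, 0.056], 0.98)]
```

```bash
python3 plan.py 0.564 0.29 0.27 0
```

```text
tcp [ 0.4703 -0.2145  0.2894] yaw_y 0.1 dist 0.513 total units [0.63  0.118 0.024] min rows 13 turn units 0.02
```

```bash
python3 -m creep '{"hand":[70,70,70,70,70],"delta_pos":[[0.045,0.008,0],[0.045,0.008,0],[0.045,0.008,0],[0.045,0.008,0],[0.045,0.008,0]],"turn":[0,0,0,0,0]}'
python3 -m creep '{"hand":[70,70,70,70,70],"delta_pos":[[0.045,0.008,0],[0.045,0.008,0],[0.045,0.008,0],[0.045,0.008,0],[0.045,0.008,0]],"turn":[0,0,0,0,0]}'
python3 -m creep '{"hand":[70,70,70,70,70],"delta_pos":[[0.045,0.009,0.006],[0.045,0.009,0.006],[0.045,0.01,0.006],[0.045,0.01,0.006],[0,0,0]],"turn":[0,0,0,0,0]}'
cat > tank.py <<'E'
from meas import *
import sys
def caps(n,tag):
    c=env.read_camera(n); save(c,n+"_"+tag); P=cloud(c)
    for m in comps(red(c)&(P[...,2]>0.08)&(P[...,2]<0.14)&(P[...,1]<0.6)&(P[...,0]<0.75),15):
        Q=P[m]; zt=np.percentile(Q[:,2],80); t=Q[Q[:,2]>zt-0.006]
        (x,y),r=cv2.minEnclosingCircle(t[:,:2].astype(np.float32))
        print(n,np.argwhere(m).mean(0).round(),len(Q),"z",zt.round(4),"mid",((np.percentile(t,1,axis=0)+np.percentile(t,99,axis=0))/2)[:2].round(4),"circ",round(x,4),round(y,4),round(r,4))
for n in sys.argv[2:]: caps(n,sys.argv[1])
E
python3 tank.py c1 wrist top side
```

```text
clock: 17.88
tcp_pos: [0.502, -0.0329, 0.2897]
orientation: [0.0, 0.707, 0.707, 0.0]
wrist_force: [0.6, -1.1, -0.2]
finger_gap: 0.0693
clock: 18.3
tcp_pos: [0.5337, 0.1475, 0.2897]
orientation: [0.0, 0.707, 0.708, 0.0]
wrist_force: [1.7, -1.0, -0.3]
finger_gap: 0.0701
clock: 18.72
tcp_pos: [0.5639, 0.2953, 0.2678]
orientation: [-0.001, 0.705, 0.71, -0.0]
wrist_force: [-1.4, -1.1, 0.3]
finger_gap: 0.0701
wrist [ 43. 230.] 2576 z 0.1119 mid [0.4983 0.4275] circ 0.4979 0.4279 0.018
wrist [201. 320.] 1662 z 0.1119 mid [0.5648 0.3108] circ 0.5648 0.3103 0.018
wrist [201. 109.] 2209 z 0.1117 mid [0.3876 0.3091] circ 0.387 0.3084 0.0181
top [217. 191.] 207 z 0.1137 mid [0.5648 0.3109] circ 0.5654 0.3107 0.0185
top [291. 195.] 49 z 0.1129 mid [0.39  0.298] circ 0.39 0.2985 0.0136
side [152. 245.] 26 z 0.1119 mid [0.4965 0.4245] circ 0.4967 0.4252 0.0138
side [170. 281.] 137 z 0.1111 mid [0.563 0.305] circ 0.5614 0.3047 0.0168
side [177. 217.] 29 z 0.1121 mid [0.387  0.3022] circ 0.3875 0.3024 0.0121
```

View pics/wrist_c1.png

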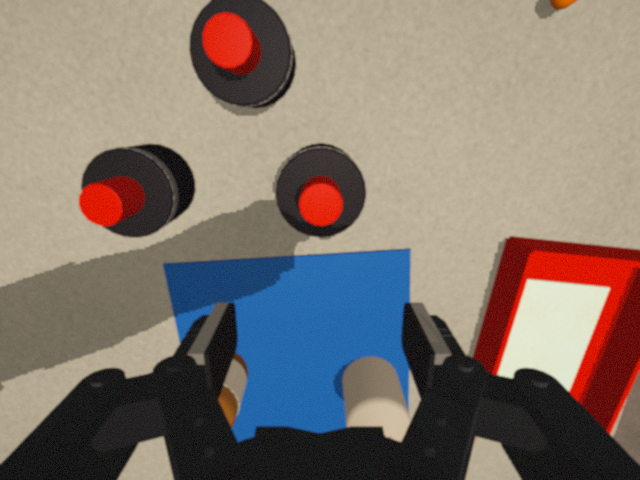

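Wrist view: caps at (201,320), (41,230) and (201,105), all upright. The wrist and top clouds agree to 1–2 mm. Grasping tank C at (0.5648, 0.3105).

```bash
python3 plan.py 0.5648 0.3105 0.09 0
```

```text
tcp [0.5636 0.2898 0.2698] yaw_y 0.1 dist 0.181 total units [0.026 0.002 0.225] min rows 5 turn units 0.03
```

```bash
python3 -m creep '{"hand":[70,70,70,70,70],"delta_pos":[[0.013,0.001,0.03],[0.013,0.001,0.04],[0,0,0.04],[0,0,0.04],[0,0,0.02]],"turn":[0,0,0,0,0]}'
python3 plan.py 0.5648 0.3105 0.09 0
```

```text
clock: 19.28
tcp_pos: [0.5637, 0.308, 0.131]
orientation: [-0.001, 0.707, 0.707, -0.002]
wrist_force: [-0.3, 0.1, -0.8]
finger_gap: 0.0699
tcp [0.5637 0.308  0.131 ] yaw_y -0.0 dist 0.041 total units [0.003 0.002 0.051] min rows 1 turn units -0.01
```

```bash
python3 -m creep '{"hand":[70,70,70,50,30],"delta_pos":[[0.002,0.001,0.018],[0,0,0.018],[0,0,0.014],[0,0,0],[0,0,0]],"turn":[0,0,0,0,0]}' 40
python3 -m creep '{"hand":[30,30,30,30,30],"delta_pos":[[0,0,0],[0,0,0],[0,0,0],[0,0,0],[0,0,0]],"turn":[0,0,0,0,0]}' 40
```

```text
clock: 19.7
tcp_pos: [0.5662, 0.311, 0.0945]
orientation: [-0.0, 0.707, 0.707, -0.0]
wrist_force: [0.9, -0.1, 0.1]
finger_gap: 0.0471
clock: 20.12
tcp_pos: [0.5668, 0.3122, 0.0955]
orientation: [0.001, 0.707, 0.708, 0.001]
wrist_force: [-1.8, -0.4, 4.7]
finger_gap: 0.0347
```

```bash
python3 -m creep '{"hand":[30,30,30,30,30],"delta_pos":[[0,0,-0.01],[0,0,-0.02],[0,0,-0.02],[0,0,-0.02],[0,0,-0.005]],"turn":[0,0,0,0,0]}' 40
python3 plan.py 0.5894 0.1732 0.155 0
```

```text
clock: 20.53
tcp_pos: [0.5673, 0.3128, 0.1571]
orientation: [0.001, 0.706, 0.708, 0.002]
wrist_force: [1.0, 0.3, -2.3]
finger_gap: 0.0346
tcp [0.5673 0.3128 0.1571] yaw_y 0.1 dist 0.141 total units [-0.174  0.027  0.002] min rows 4 turn units 0.02
```

```bash
python3 -m creep '{"hand":[30,30,30,30,30],"delta_pos":[[-0.025,0.004,0],[-0.04,0.006,0],[-0.045,0.007,0],[-0.04,0.006,0],[-0.024,0.004,0]],"turn":[0,0,0,0,0]}' 40
python3 -m creep '{"hand":[30,30,30,30,30],"delta_pos":[[0,0,0.015],[0,0,0.02],[0,0,0.015],[0,0,0.006],[0,0,0.004]],"turn":[0,0,0,0,0]}' 40
python3 plan.py 0.5894 0.1732 0.098 0
```

```text
clock: 20.95
tcp_pos: [0.5879, 0.1701, 0.1535]
orientation: [-0.0, 0.707, 0.707, -0.001]
wrist_force: [-0.4, 0.3, -2.3]
finger_gap: 0.035
clock: 21.37
tcp_pos: [0.5871, 0.1728, 0.1048]
orientation: [-0.001, 0.707, 0.708, -0.001]
wrist_force: [-0.7, 1.6, -3.1]
finger_gap: 0.0348
tcp [0.5871 0.1728 0.1048] yaw_y 0.1 dist 0.007 total units [0.001 0.003 0.008] min rows 1 turn units 0.02
```

```bash
python3 -m creep '{"hand":[30,30,30,30,30],"delta_pos":[[0,0,0.002],[0,0,0.002],[0,0,0.002],[0,0,0.001],[0,0,0]],"turn":[0,0,0,0,0]}' 40
```

```text
clock: 21.78
tcp_pos: [0.5883, 0.1731, 0.101]
orientation: [0.0, 0.707, 0.708, 0.0]
wrist_force: [0.6, -0.3, -2.5]
finger_gap: 0.0348
```

```bash
python3 -m creep '{"hand":[30,30,30,30,30],"delta_pos":[[0,0,0.002],[0,0,0.002],[0,0,0],[0,0,0],[0,0,0]],"turn":[0,0,0,0,0]}' 40
```

```text
clock: 22.2
tcp_pos: [0.5884, 0.1731, 0.0995]
orientation: [0.001, 0.707, 0.708, 0.001]
wrist_force: [-3.6, -0.8, 7.3]
finger_gap: 0.0347
```

```bash
python3 -m creep '{"hand":[40,50,58,60,60],"delta_pos":[[0,0,0],[0,0,0],[0,0,0],[0,0,0],[0,0,0]],"turn":[0,0,0,0,0]}'
python3 -m creep '{"hand":[60,60,60,60,60],"delta_pos":[[0,0,-0.01],[0,0,-0.03],[0,0,-0.05],[0,0,-0.05],[0,0,-0.05]],"turn":[0,0,0,0,0]}'
python3 tank.py c2 wrist top; python3 plan.py 0.387 0.28 0.27 0
```

```text
clock: 22.62
tcp_pos: [0.5881, 0.1729, 0.0974]
orientation: [-0.0, 0.707, 0.708, 0.0]
wrist_force: [0.2, 0.4, 1.0]
finger_gap: 0.0599
clock: 23.03
tcp_pos: [0.5875, 0.1728, 0.2514]
orientation: [-0.0, 0.707, 0.708, -0.0]
wrist_force: [1.6, -0.0, 0.4]
finger_gap: 0.0599
wrist [35. 33.] 3599 z 0.1116 mid [0.39   0.3078] circ 0.387 0.308 0.0183
wrist [226. 318.] 1930 z 0.1157 mid [0.5875 0.1724] circ 0.5873 0.1717 0.018
top [206. 249.] 190 z 0.1176 mid [0.5867 0.1716] circ 0.5875 0.1724 0.0187
tcp [0.5914 0.1735 0.2582] yaw_y 0.1 dist 0.231 total units [ 0.134 -0.255 -0.018] min rows 6 turn units 0.02
```

View pics/wrist_c2.png

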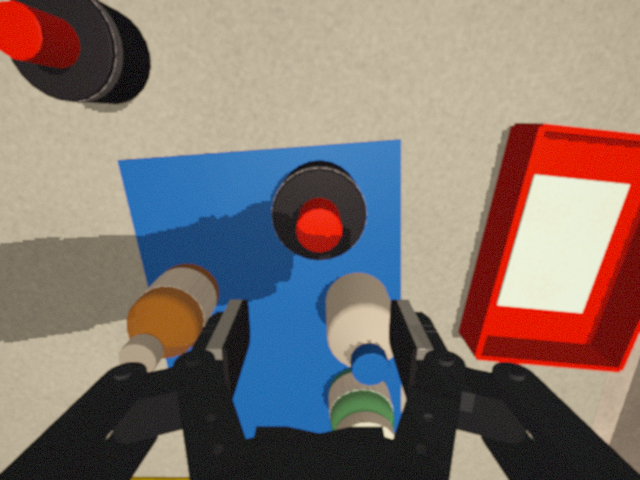

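Tank C stands on the mat with its cap at (230,318) in this view, clear of the bottles. Next is tank A.

```bash
python3 -m creep '{"hand":[70,70,70,70,70],"delta_pos":[[0.022,-0.042,-0.003],[0.022,-0.042,-0.003],[0.022,-0.042,-0.003],[0.022,-0.042,-0.003],[0.022,-0.042,-0.003]],"turn":[0,0,0,0,0]}'
python3 -m creep '{"hand":[70,70,70,70,70],"delta_pos":[[0.022,-0.042,-0.003],[0,0,0],[0,0,0],[0,0,0],[0,0,0]],"turn":[0,0,0,0,0]}'
python3 tank.py a1 wrist; python3 plan.py 0.387 0.308 0.13 0
```

```text
clock: 23.55
tcp_pos: [0.4183, 0.261, 0.2616]
orientation: [-0.0, 0.707, 0.707, 0.0]
wrist_force: [-0.3, 1.6, -0.3]
finger_gap: 0.0699
clock: 23.97
tcp_pos: [0.3873, 0.2779, 0.2639]
orientation: [0.0, 0.707, 0.707, 0.0]
wrist_force: [0.5, 0.8, -0.9]
finger_gap: 0.07
wrist [ 21. 471.] 2551 z 0.1118 mid [0.497  0.4226] circ 0.4973 0.4278 0.0181
wrist [184. 317.] 1716 z 0.1119 mid [0.3863 0.3088] circ 0.3863 0.3084 0.018
wrist [329. 532.] 2052 z 0.1155 mid [0.5864 0.1731] circ 0.5865 0.1721 0.0185
tcp [0.3874 0.2778 0.2637] yaw_y 0.0 dist 0.137 total units [ 0.038 -0.001  0.167] min rows 4 turn units 0.0
```

```bash
python3 -m creep '{"hand":[70,70,70,70,70],"delta_pos":[[0.019,-0.001,0.03],[0.019,0,0.045],[0,0,0.045],[0,0,0.03],[0,0,0.018]],"turn":[0,0,0,0,0]}'
python3 -m creep '{"hand":[70,70,70,50,30],"delta_pos":[[0,0,0.017],[0,0,0.017],[0,0,0.013],[0,0,0],[0,0,0]],"turn":[0,0,0,0,0]}' 40
python3 -m creep '{"hand":[30,30,30,30,30],"delta_pos":[[0,0,0],[0,0,0],[0,0,0],[0,0,0],[0,0,0]],"turn":[0,0,0,0,0]}' 40
```

```text
clock: 24.43
tcp_pos: [0.3847, 0.3071, 0.1257]
orientation: [-0.001, 0.707, 0.707, -0.003]
wrist_force: [0.2, 0.1, -0.1]
finger_gap: 0.0701
clock: 24.85
tcp_pos: [0.3858, 0.3078, 0.0911]
orientation: [-0.0, 0.707, 0.707, -0.001]
wrist_force: [0.6, -0.1, 0.4]
finger_gap: 0.0472
clock: 25.27
tcp_pos: [0.3858, 0.3087, 0.0923]
orientation: [0.0, 0.707, 0.708, 0.0]
wrist_force: [-0.7, -1.4, -1.1]
finger_gap: 0.0353
```

```bash
python3 -m creep '{"hand":[30,30,30,30,30],"delta_pos":[[0,0,-0.01],[0,0,-0.025],[0,0,-0.04],[0,0,-0.045],[0,0,-0.045]],"turn":[0,0,0,0,0]}' 40
python3 -m creep '{"hand":[30,30,30,30,30],"delta_pos":[[0,0,-0.035],[0,0,-0.01],[0,0,0],[0,0,0],[0,0,0]],"turn":[0,0,0,0,0]}' 40
python3 plan.py 0.4534 -0.0972 0.26 0
```

```text
clock: 25.68
tcp_pos: [0.3846, 0.3083, 0.2255]
orientation: [-0.0, 0.707, 0.708, -0.001]
wrist_force: [0.3, -0.6, -1.9]
finger_gap: 0.0347
clock: 26.1
tcp_pos: [0.3845, 0.3081, 0.2579]
orientation: [-0.0, 0.707, 0.708, -0.002]
wrist_force: [-0.0, -0.1, -3.5]
finger_gap: 0.0349
tcp [0.3845 0.3081 0.2579] yaw_y 0.1 dist 0.411 total units [-0.507  0.085 -0.002] min rows 10 turn units 0.02
```

```bash
python3 -m creep '{"hand":[30,30,30,30,30],"delta_pos":[[-0.03,0.005,-0.002],[-0.042,0.007,-0.002],[-0.045,0.008,-0.002],[-0.045,0.008,0],[-0.045,0.008,0]],"turn":[0,0,0,0,0]}' 40
python3 -m creep '{"hand":[30,30,30,30,30],"delta_pos":[[-0.045,0.008,0],[-0.045,0.008,0],[-0.045,0.008,0],[-0.045,0.007,0],[-0.045,0.007,0]],"turn":[0,0,0,0,0]}' 40
python3 -m creep '{"hand":[30,30,30,30,30],"delta_pos":[[-0.04,0.006,0],[-0.025,0.004,0],[-0.01,0.001,0],[0,0,0],[0,0,0]],"turn":[0,0,0,0,0]}' 40
python3 plan.py 0.4534 -0.0972 0.11 0; python3 look.py a2 wrist side
```

```text
clock: 26.52
tcp_pos: [0.4133, 0.1416, 0.2625]
orientation: [-0.001, 0.706, 0.708, -0.002]
wrist_force: [0.1, -0.2, -1.7]
finger_gap: 0.0351
clock: 26.93
tcp_pos: [0.4439, -0.0384, 0.2625]
orientation: [-0.002, 0.707, 0.708, -0.001]
wrist_force: [0.7, 0.8, -1.4]
finger_gap: 0.0348
clock: 27.35
tcp_pos: [0.4531, -0.0963, 0.2632]
orientation: [-0.002, 0.707, 0.707, -0.0]
wrist_force: [-0.6, -0.2, -2.3]
finger_gap: 0.0349
tcp [ 0.4531 -0.0963  0.2632] yaw_y 0.0 dist 0.153 total units [-0.002  0.001  0.192] min rows 4 turn units 0.01
```

View pics/side_a2.png

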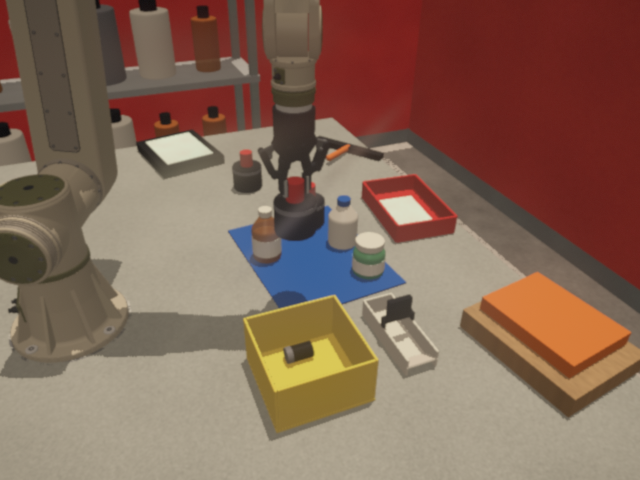

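```bash
python3 -m creep '{"hand":[30,30,30,30,30],"delta_pos":[[0,0,0.03],[0,0,0.045],[0,0,0.045],[0,0,0.04],[0,0,0.025]],"turn":[0,0,0,0,0]}' 40
python3 -m creep '{"hand":[30,30,30,30,30],"delta_pos":[[0,0,0.007],[0,0,0.003],[0,0,0.002],[0,0,0.002],[0,0,0]],"turn":[0,0,0,0,0]}' 40
python3 plan.py 0.4534 -0.0972 0.096 0
```

```text
clock: 27.87
tcp_pos: [0.452, -0.0945, 0.1137]
orientation: [-0.002, 0.706, 0.709, -0.001]
wrist_force: [-0.2, -0.1, -1.4]
finger_gap: 0.0347
clock: 28.28
tcp_pos: [0.4552, -0.0971, 0.1068]
orientation: [0.001, 0.706, 0.708, 0.001]
wrist_force: [0.1, -0.9, -2.8]
finger_gap: 0.0349
tcp [ 0.4552 -0.0971  0.1068] yaw_y 0.1 dist 0.011 total units [-0.    -0.002  0.013] min rows 1 turn units 0.02
```

```bash
python3 -m creep '{"hand":[30,30,30,30,30],"delta_pos":[[0,0,0.003],[0,0,0.003],[0,0,0.002],[0,0,0.001],[0,0,0]],"turn":[0,0,0,0,0]}' 40
```

```text
clock: 28.7
tcp_pos: [0.4539, -0.0969, 0.0981]
orientation: [-0.0, 0.707, 0.708, -0.0]
wrist_force: [0.6, 0.2, -3.2]
finger_gap: 0.035
```

```bash
python3 -m creep '{"hand":[30,30,30,30,30],"delta_pos":[[0,0,0.002],[0,0,0.001],[0,0,0.001],[0,0,0],[0,0,0]],"turn":[0,0,0,0,0]}' 40
```

```text
clock: 29.12
tcp_pos: [0.4541, -0.097, 0.0962]
orientation: [0.0, 0.707, 0.708, 0.0]
wrist_force: [-3.9, -0.1, 7.1]
finger_gap: 0.0349
```

```bash
python3 -m creep '{"hand":[40,50,58,60,60],"delta_pos":[[0,0,0],[0,0,0],[0,0,0],[0,0,0],[0,0,0]],"turn":[0,0,0,0,0]}'
python3 -m creep '{"hand":[60,60,60,60,60],"delta_pos":[[0,0,-0.01],[0,0,-0.03],[0,0,-0.05],[0,0,-0.05],[0,0,-0.05]],"turn":[0,0,0,0,0]}'
python3 tank.py a3 wrist top side; python3 plan.py 0.497 0.40 0.27 0
```

```text
clock: 29.53
tcp_pos: [0.4541, -0.0969, 0.095]
orientation: [-0.0, 0.707, 0.708, 0.0]
wrist_force: [-0.2, -0.1, 0.6]
finger_gap: 0.0601
clock: 29.95
tcp_pos: [0.4534, -0.0966, 0.2491]
orientation: [-0.0, 0.707, 0.708, -0.0]
wrist_force: [1.4, -0.7, -1.2]
finger_gap: 0.0602
wrist [226. 319.] 1974 z 0.1158 mid [ 0.4542 -0.0963] circ 0.454 -0.0969 0.0181
top [206. 249.] 198 z 0.1175 mid [0.5874 0.172 ] circ 0.5873 0.1723 0.0182
top [247. 140.] 204 z 0.1134 mid [0.498  0.4278] circ 0.4983 0.428 0.0185
side [152. 245.] 26 z 0.1124 mid [0.4961 0.4234] circ 0.496 0.4193 0.014
side [186. 306.] 48 z 0.1158 mid [0.5816 0.1691] circ 0.5858 0.1683 0.0168
side [260. 296.] 301 z 0.1155 mid [ 0.4528 -0.1008] circ 0.4526 -0.1003 0.0181
tcp [ 0.4562 -0.0977  0.2512] yaw_y 0.1 dist 0.5 total units [ 0.622  0.052 -0.025] min rows 13 turn units 0.02
```

View pics/wrist_a3.png

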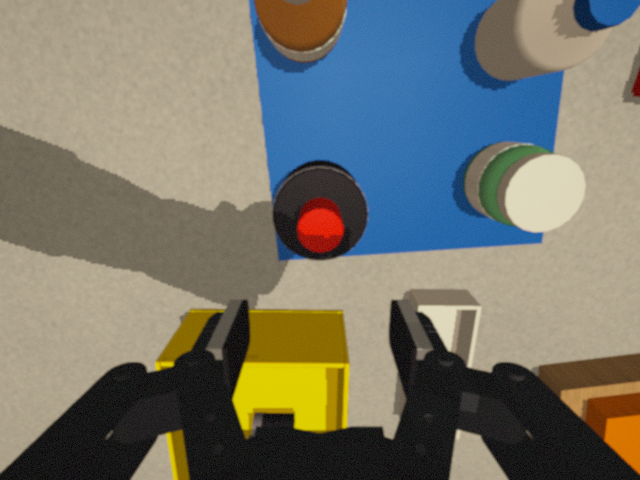

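Tank A stands at the mat corner, its cap at (228,320) in this view, wholly on the mat. Now tank B.

```bash
python3 -m creep '{"hand":[70,70,70,70,70],"delta_pos":[[0.044,0.004,-0.01],[0.044,0.004,-0.01],[0.045,0.004,-0.005],[0.045,0.004,0],[0.045,0.004,0]],"turn":[0,0,0,0,0]}'
python3 -m creep '{"hand":[70,70,70,70,70],"delta_pos":[[0.045,0.004,0],[0.045,0.004,0],[0.045,0.004,0],[0.045,0.004,0],[0.045,0.004,0]],"turn":[0,0,0,0,0]}'
python3 -m creep '{"hand":[70,70,70,70,70],"delta_pos":[[0.045,0.003,0],[0.045,0.003,0],[0.045,0.003,0],[0.03,0.003,0],[0,0,0]],"turn":[0,0,0,0,0]}'
python3 tank.py b1 wrist top; python3 plan.py 0.498 0.428 0.13 0
```

```text
clock: 30.52
tcp_pos: [0.4691, 0.083, 0.2664]
orientation: [-0.0, 0.707, 0.707, -0.0]
wrist_force: [0.8, 0.5, 0.0]
finger_gap: 0.0701
clock: 30.93
tcp_pos: [0.4846, 0.2632, 0.2658]
orientation: [-0.0, 0.706, 0.708, -0.001]
wrist_force: [0.4, -0.2, 0.9]
finger_gap: 0.0706
clock: 31.35
tcp_pos: [0.494, 0.3976, 0.2645]
orientation: [-0.001, 0.705, 0.709, -0.001]
wrist_force: [0.5, -0.2, -0.3]
finger_gap: 0.0698
wrist [183. 324.] 1714 z 0.1119 mid [0.4978 0.4285] circ 0.4977 0.4281 0.018
wrist [419. 400.] 707 z 0.1092 mid [0.5777 0.1811] circ 0.5781 0.1806 0.0121
top [206. 249.] 204 z 0.1177 mid [0.5869 0.172 ] circ 0.5869 0.1729 0.0182
top [247. 140.] 209 z 0.1133 mid [0.4973 0.4285] circ 0.4987 0.4287 0.0185
top [259. 365.] 208 z 0.1172 mid [ 0.4549 -0.0955] circ 0.4547 -0.0958 0.0175
tcp [0.4941 0.394  0.2652] yaw_y 0.2 dist 0.139 total units [0.043 0.005 0.169] min rows 4 turn units 0.04
```

```bash
python3 -m creep '{"hand":[70,70,70,70,70],"delta_pos":[[0.022,0.002,0.03],[0.021,0.003,0.045],[0,0,0.045],[0,0,0.03],[0,0,0.019]],"turn":[0,0,0,0,0]}'
python3 plan.py 0.498 0.428 0.09 0
```

```text
clock: 31.87
tcp_pos: [0.4969, 0.4252, 0.1277]
orientation: [-0.0, 0.707, 0.707, -0.003]
wrist_force: [-0.3, -0.4, 0.1]
finger_gap: 0.0698
tcp [0.4969 0.4252 0.1277] yaw_y 0.0 dist 0.038 total units [0.004 0.002 0.047] min rows 1 turn units 0.0
```

```bash
python3 -m creep '{"hand":[70,70,70,50,30],"delta_pos":[[0.001,0.001,0.017],[0,0,0.017],[0,0,0.013],[0,0,0],[0,0,0]],"turn":[0,0,0,0,0]}' 40
python3 -m creep '{"hand":[30,30,30,30,30],"delta_pos":[[0,0,0],[0,0,0],[0,0,0],[0,0,0],[0,0,0]],"turn":[0,0,0,0,0]}' 40
python3 -m creep '{"hand":[30,30,30,30,30],"delta_pos":[[0,0,-0.01],[0,0,-0.025],[0,0,-0.04],[0,0,-0.045],[0,0,-0.045]],"turn":[0,0,0,0,0]}' 40
python3 -m creep '{"hand":[30,30,30,30,30],"delta_pos":[[0,0,-0.035],[0,0,-0.02],[0,0,0],[0,0,0],[0,0,0]],"turn":[0,0,0,0,0]}' 40
python3 plan.py 0.5322 -0.0063 0.265 0
```

```text
clock: 32.28
tcp_pos: [0.4994, 0.4275, 0.0939]
orientation: [-0.0, 0.707, 0.707, -0.001]
wrist_force: [0.2, -0.4, 0.9]
finger_gap: 0.0472
clock: 32.7
tcp_pos: [0.5001, 0.429, 0.0951]
orientation: [0.0, 0.707, 0.708, 0.001]
wrist_force: [-0.3, -0.7, 0.9]
finger_gap: 0.0348
clock: 33.12
tcp_pos: [0.4989, 0.4285, 0.2274]
orientation: [-0.0, 0.706, 0.708, -0.001]
wrist_force: [0.5, 1.2, -2.4]
finger_gap: 0.0352
clock: 33.53
tcp_pos: [0.4991, 0.4284, 0.2687]
orientation: [-0.0, 0.707, 0.708, -0.001]
wrist_force: [0.1, -0.2, -2.8]
finger_gap: 0.0349
tcp [0.4991 0.4284 0.2687] yaw_y 0.1 dist 0.436 total units [-0.543  0.041  0.005] min rows 11 turn units 0.02
```

```bash
python3 -m creep '{"hand":[30,30,30,30,30],"delta_pos":[[-0.03,0.002,0],[-0.042,0.003,0],[-0.045,0.004,0],[-0.045,0.004,0],[-0.045,0.004,0]],"turn":[0,0,0,0,0]}' 40
python3 -m creep '{"hand":[30,30,30,30,30],"delta_pos":[[-0.045,0.003,0],[-0.045,0.003,0],[-0.045,0.003,0],[-0.045,0.003,0],[-0.045,0.003,0]],"turn":[0,0,0,0,0]}' 40
python3 -m creep '{"hand":[30,30,30,30,30],"delta_pos":[[-0.045,0.003,0],[-0.036,0.003,0],[-0.02,0.002,0],[-0.01,0.001,0],[0,0,0]],"turn":[0,0,0,0,0]}' 40
python3 plan.py 0.5322 -0.0063 0.099 0; python3 tank.py b2 top
```

```text
clock: 33.95
tcp_pos: [0.5121, 0.2615, 0.2676]
orientation: [-0.001, 0.706, 0.708, -0.002]
wrist_force: [0.7, 0.2, -1.7]
finger_gap: 0.0345
clock: 34.37
tcp_pos: [0.5243, 0.0815, 0.268]
orientation: [-0.001, 0.707, 0.708, -0.001]
wrist_force: [1.4, -0.6, -1.8]
finger_gap: 0.0351
clock: 34.78
tcp_pos: [0.5324, -0.0069, 0.2684]
orientation: [-0.001, 0.708, 0.707, -0.001]
wrist_force: [0.5, 0.3, -3.0]
finger_gap: 0.0346
tcp [ 0.5324 -0.0069  0.2684] yaw_y -0.1 dist 0.169 total units [0.001 0.    0.212] min rows 5 turn units -0.01
top [206. 249.] 196 z 0.1175 mid [0.5869 0.1718] circ 0.5866 0.1729 0.0186
top [259. 365.] 186 z 0.1176 mid [ 0.455  -0.0954] circ 0.454 -0.0962 0.0176
```

```bash
python3 -m creep '{"hand":[30,30,30,30,30],"delta_pos":[[0,0,0.03],[0,0,0.045],[0,0,0.045],[0,0,0.04],[0,0,0.025]],"turn":[0,0,0,0,0]}' 40
python3 -m creep '{"hand":[30,30,30,30,30],"delta_pos":[[0,0,0.008],[0,0,0.004],[0,0,0.002],[0,0,0.002],[0,0,0]],"turn":[0,0,0,0,0]}' 40
python3 look.py b3 wrist; python3 plan.py 0.5322 -0.0063 0.098 0
```

```text
clock: 35.25
tcp_pos: [0.5305, -0.0032, 0.1184]
orientation: [-0.002, 0.706, 0.708, -0.001]
wrist_force: [-0.5, -0.7, -2.3]
finger_gap: 0.0346
clock: 35.67
tcp_pos: [0.5343, -0.0054, 0.1108]
orientation: [0.001, 0.706, 0.708, 0.001]
wrist_force: [-0.1, -0.1, -2.5]
finger_gap: 0.0348
tcp [ 0.5342 -0.0055  0.1108] yaw_y 0.1 dist 0.013 total units [-0.001 -0.002  0.016] min rows 1 turn units 0.02
```

View pics/wrist_b3.png

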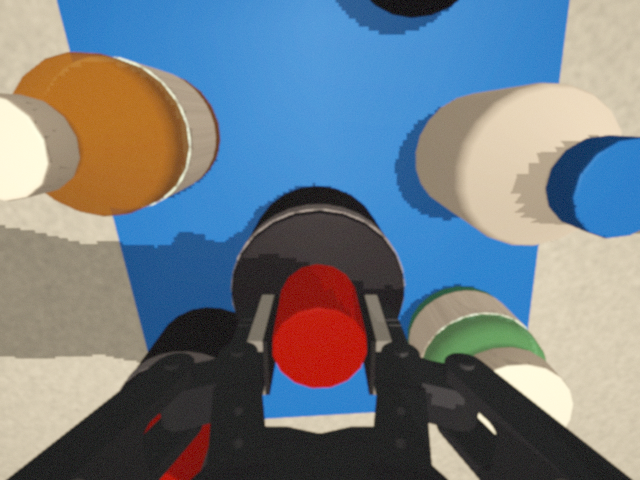

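Tank B hangs over the free middle of the mat, with clear blue all round. Lowering it gently.

```bash
python3 -m creep '{"hand":[30,30,30,30,30],"delta_pos":[[0,0,0.003],[0,0,0.003],[0,0,0.003],[0,0,0.001],[0,0,0]],"turn":[0,0,0,0,0]}' 40
```

```text
clock: 36.13
tcp_pos: [0.5329, -0.0056, 0.1011]
orientation: [-0.0, 0.707, 0.708, -0.0]
wrist_force: [0.2, 0.5, -1.7]
finger_gap: 0.0348
```

```bash
python3 -m creep '{"hand":[30,30,30,30,30],"delta_pos":[[0,0,0.002],[0,0,0.001],[0,0,0.001],[0,0,0],[0,0,0]],"turn":[0,0,0,0,0]}' 40
```

```text
clock: 36.55
tcp_pos: [0.5331, -0.0056, 0.0991]
orientation: [0.0, 0.707, 0.708, 0.0]
wrist_force: [-3.6, -0.9, 5.6]
finger_gap: 0.035
```

```bash
python3 -m creep '{"hand":[40,50,58,60,60],"delta_pos":[[0,0,0],[0,0,0],[0,0,0],[0,0,0],[0,0,0]],"turn":[0,0,0,0,0]}'
python3 -m creep '{"hand":[60,60,60,60,60],"delta_pos":[[0,0,-0.01],[0,0,-0.03],[0,0,-0.05],[0,0,-0.05],[0,0,-0.05]],"turn":[0,0,0,0,0]}'
python3 look.py b4 wrist
python3 -m creep '{"hand":[60,60,60,60,60],"delta_pos":[[0.04,-0.01,-0.03],[0.045,-0.01,-0.01],[0.045,-0.01,0],[0.045,-0.01,0],[0.045,-0.01,0]],"turn":[0,0,0,0,0]}'
python3 -m creep '{"hand":[60,60,60,60,60],"delta_pos":[[0.045,-0.01,0],[0.045,-0.01,0],[0.045,-0.01,0],[0.045,-0.01,0],[0.045,-0.01,0]],"turn":[0,0,0,0,0]}'
python3 tank.py fin top side wrist; python3 look.py fin top side; python3 mat.py cam_top_fin.npz
```

```text
clock: 36.97
tcp_pos: [0.5332, -0.0056, 0.0982]
orientation: [-0.0, 0.707, 0.708, 0.0]
wrist_force: [0.4, 0.1, -0.3]
finger_gap: 0.0599
clock: 37.38
tcp_pos: [0.5325, -0.0055, 0.2523]
orientation: [-0.0, 0.707, 0.708, -0.0]
wrist_force: [0.9, 0.4, -0.1]
finger_gap: 0.0602
clock: 37.85
tcp_pos: [0.4925, 0.1718, 0.2834]
orientation: [0.0, 0.707, 0.707, 0.001]
wrist_force: [-0.5, 1.6, 0.1]
finger_gap: 0.06
clock: 38.27
tcp_pos: [0.4518, 0.3521, 0.283]
orientation: [0.0, 0.707, 0.708, 0.0]
wrist_force: [0.1, 0.7, 0.4]
finger_gap: 0.0598
top [206. 249.] 204 z 0.1173 mid [0.5876 0.1719] circ 0.587 0.1726 0.0182
top [227. 325.] 205 z 0.1177 mid [ 0.5325 -0.0055] circ 0.5328 -0.0048 0.018
top [259. 365.] 207 z 0.1179 mid [ 0.4546 -0.0954] circ 0.4542 -0.0958 0.0175
side [185. 308.] 59 z 0.1163 mid [0.5845 0.1664] circ 0.5836 0.1666 0.015
side [230. 314.] 276 z 0.115 mid [ 0.5319 -0.0089] circ 0.532 -0.0085 0.0197
side [260. 297.] 335 z 0.1153 mid [ 0.4539 -0.0999] circ 0.4538 -0.0994 0.0182
mat ((0.5388379693031311, 0.03438182175159454), (0.2866402864456177, 0.3755607306957245), 4.2325320243
[... 176 characters left out ...]
zmax 0.135
   top mid [0.6311 0.056 ] size [0.034 0.031] in mat [0.0936 0.0148]
thing px [212. 252.] zmax 0.122
   top mid [0.5864 0.1716] size [0.034 0.033] in mat [0.0576 0.1333]
thing px [208. 406.] zmax 0.045
   top mid [ 0.5907 -0.215 ] size [0.066 0.029] in mat [ 0.0333 -0.2525]
thing px [231. 325.] zmax 0.12
   top mid [ 0.5322 -0.0045] size [0.035 0.035] in mat [-0.0095 -0.0383]
thing px [262. 363.] zmax 0.121
   top mid [ 0.4541 -0.0953] size [0.035 0.033] in mat [-0.0941 -0.1231]
thing px [287. 421.] zmax 0.109
   top mid [ 0.393  -0.2282] size [0.178 0.004] in mat [-0.1648 -0.2511]
thing px [270. 296.] zmax 0.141
   top mid [0.4401 0.0681] size [0.03  0.029] in mat [-0.096  0.041]
```

View pics/top_fin.png

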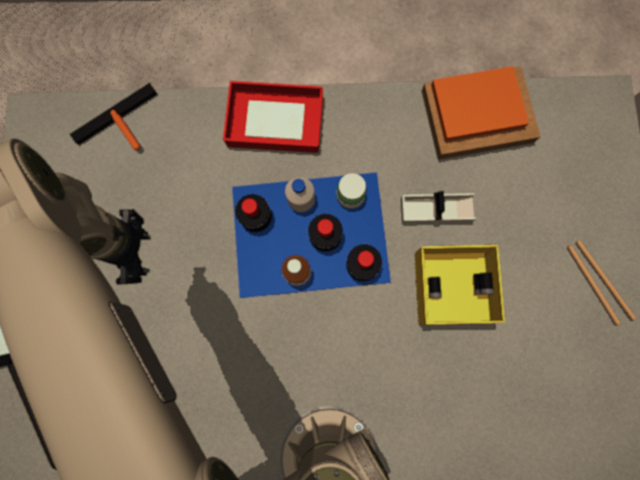

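View pics/side_fin.png

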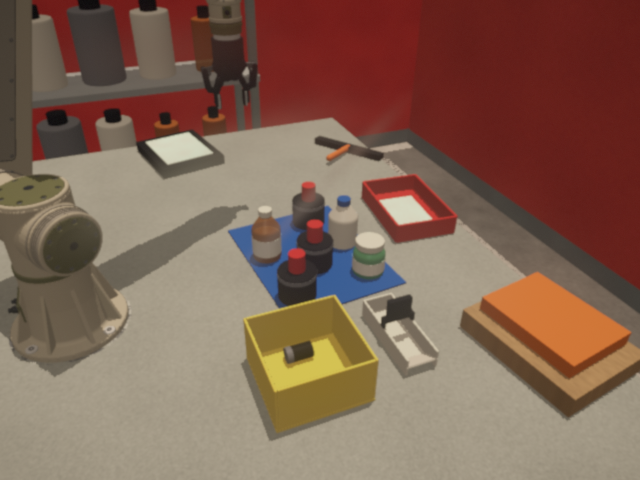

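View pics/wrist_b4.png

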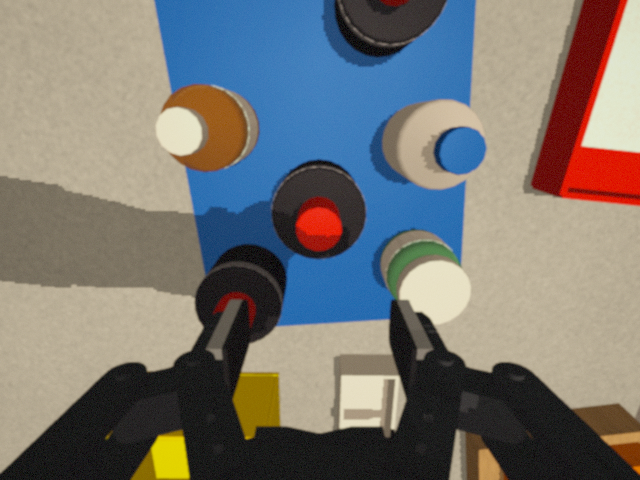

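```bash
python3 - <<'E'
from meas import *
c=env.read_camera("top"); P=cloud(c); H=hsv(c)
m=(P[...,0]>0.307)&(P[...,0]<0.476)&(P[...,1]>-0.40)&(P[...,1]<-0.236)&(H[...,2]<60)&(P[...,2]<0.095)
for k in comps(m,20):
    q=P[k]; print("can",np.argwhere(k).mean(0).round(),len(q),q.min(0).round(3),q.max(0).round(3))
cv2.imwrite("pics/bin_zoom.png",cv2.resize(c["pixels"][180:330,395:520,::-1],None,fx=4,fy=4,interpolation=cv2.INTER_CUBIC))
# tray wall tops tilt
w=(P[...,0]>0.54)&(P[...,0]<0.64)&(P[...,1]>-0.40)&(P[...,1]<-0.19)&(P[...,2]>0.034)&(P[...,2]<0.05)
q=P[w]; A=np.c_[q[:,:2],np.ones(len(q))]; s=np.linalg.lstsq(A,q[:,2],rcond=None)[0]; print("tray wall tops n",len(q),"slope deg",np.degrees(s[:2]).round(2),"ext",q.min(0).round(3),q.max(0).round(3))
g=(P[...,2]>0.09)&(P[...,2]<0.115)&(P[...,0]>0.54)&(P[...,0]<0.65)&(P[...,1]>-0.40)&(P[...,1]<-0.19)
print("grip top",P[g].mean(0).round(4))
E
```

```text
can [281. 483.] 301 [ 0.371 -0.4    0.022] [ 0.421 -0.367  0.071]
can [285. 434.] 160 [ 0.377 -0.281  0.023] [ 0.413 -0.256  0.04 ]
tray wall tops n 329 slope deg [-0.28 -0.09] ext [ 0.557 -0.38   0.034] [ 0.625 -0.2    0.049]
grip top [ 0.5891 -0.2839  0.0988]
```

View pics/bin_zoom.png

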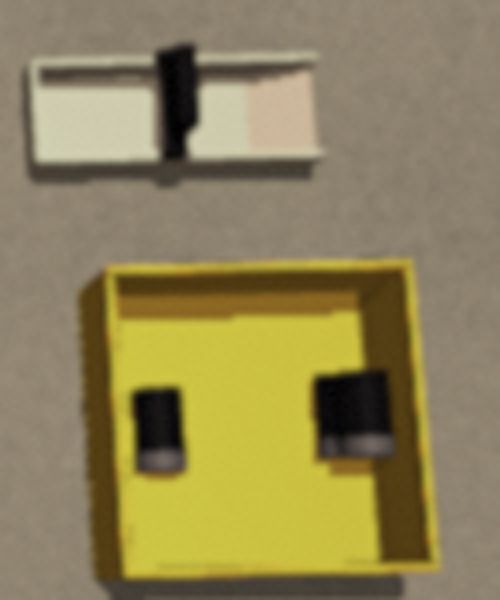

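The bin zoom shows one canister at the left and two at the right, one of them leaning on the other against the wall. Its top is at z ≈ 0.071, below the 0.095 limit. The tray is flat (slope under 0.3°) and clear of everything. Handing in.

```bash
python3 -c "
from workcell import env
print(env.hand_in()); print(env.get_state()['clock'])"
```

```text
the job is handed in; nothing more can be done
None
the job is handed in; nothing more can be done
```

The bench is cleared and the job was handed in at about 38 s. My last checks found nothing out of place, but the hand-in gives no verdict.

- **Tray and canisters:** The tool can only turn about its own axis, so I gripped the tray's handle across its width and let the bin's rim pivot it. It reached about 45° by the planned path; I did not measure that final angle. All three canisters went into the bin. One leans on another against the wall, with its top at about 71 mm, under the 95 mm limit.
- **Tray put back:** I levelled the empty tray against the bench and left it about 75 mm from the bin. Its slope measured under 0.3°.
- **Tanks:** All three stand upright on the mat with their cap tops at about 116 mm, as expected on the mat. In the mat frame they stand at about (0.058, 0.133), (-0.010, -0.038) and (-0.094, -0.123) m. That leaves at least 30 mm to each other and to the bottles and jar, and they touched down with at most about 10 N.
- **Things on the mat:** The amber bottle, white bottle and jar measure within about 1 mm of where they started.

**Checks that failed or disagreed:**
- The tray tilt script did not work: it gave values of mixed sign at first, and 21–24° on a later run while the tray clearly hung steeper. I judged the tilt from the pictures and the path instead.
- The side camera put tank positions about 4 mm off the top and wrist cameras. I used the latter two, which agreed to 1–2 mm.
- I saw no tank knocked aside during the run.

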